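# Dry-run a slate plaque under the drill stand

### The job

Set up the slate plaque for drilling its hanging hole. Lay the plywood backing board on the drill stand's table under the bit, then set the plaque down gently on top of the board with the white ring under the bit. Then, motor off, pull the feed lever down until the bit just rests on the stone inside the ring, keep it there a second without leaning on it, and ease the lever slowly all the way back up before letting go.

Things in the scene. Friction and masses are not known exactly. Their poses are not given: they have to be found in the camera images.
- stand: drill stand, fixed, its front to the robot: dark cast base plate = its table, top 20 mm over the bench; column at the back; carriage with an upright grinder, bit down. Origin: on the bit's axis, at bench level. x points to the back, z up. Plate: x -180 to +160, y +-90 mm; column axis x = 130. Lever up: 62 mm wide collar round the bit's axis 212 mm over the bench; below it a 24 mm collet
- grinder: grey straight grinder with its bit, 62 mm in diameter; the bit is a steel tube 18 mm in diameter, 60 mm long, with a brass-coloured rim. Origin: on the bit's axis, 105 mm below the bit's tip. It sits in a rubber-lined collar: once its weight (8 N) rests on the bit, it gives 1 mm for each further 8 N
- bit_tip (a point): middle of the bit's lower end, 105 mm over the bench with the lever up; goes straight down as the lever is pulled. Resting on the plaque on the board on the table it is 58 mm over the bench
- feed_lever (a joint): angle of the sprung feed lever, rad: 0 = fully up, at most 0.98 pulled down. At 0 it points to the stand's front, 26 degrees above level. The bit goes down 58 mm per rad (toothed sector and rack); the bit meets the plaque at about 0.81. The spring pushes the knob up with about 6 N at the top, 8 to 10 N lower down; let go, the lever flies up
- knob (a point): centre of the black ball knob, 36 mm in diameter, on the end of the feed lever, a 14 mm rod at the stand's right-hand side. It swings in the stand's x-z plane at y = -130 mm, on a 270 mm radius about the lever's axis (parallel to the stand's y, at x = 85, z = 215 mm of the stand); free space all round. 333 mm over the bench at the top, about 122 mm when the bit meets the plaque
- backing_board: loose plywood board 200 x 64 x 20 mm (along its x, y, z), 0.16 kg, lying flat on the bench left of the stand. Origin: centre of its underside
- slate_plaque: loose dark slate plaque 200 x 62 x 18 mm (along its x, y, z), about 0.6 kg, lying flat on the bench left of the stand, with a white painted ring near one end. Origin: centre of its underside; the ring's end is +x
- ring_mark (a point): centre of the white ring (40 mm outside, 34 mm inside diameter) on the plaque's top face, 62 mm from the plaque's centre along its +x, 38 mm from the end; point z is up

How it is judged:
On the way, in this order (a step that is already met when the one before it is completed fails the run):
1. the backing board lies flat on the stand's table, under the bit, let go (angle between backing_board's own z axis and vertical below 0.05 rad and z of backing_board in the frame of stand between 0.017 and 0.023 m and x of bit_tip in the frame of backing_board between -0.09 and 0.09 m and y of bit_tip in the frame of backing_board between -0.024 and 0.024 m and contact force between the fingers and backing_board below 0.1 N), for 0.2 s.
2. the plaque lies flat on the board, its ring under the bit, let go (angle between slate_plaque's own z axis and vertical below 0.05 rad and z of ring_mark in the frame of backing_board between 0.035 and 0.041 m and z of backing_board in the frame of stand between 0.017 and 0.023 m and horizontal distance between ring_mark and bit_tip below 0.009 m and contact force between the fingers and slate_plaque below 0.1 N), for 0.2 s.
3. the lever is pulled and the bit rests on the stone inside the ring, for half a second (contact force between grinder and slate_plaque above 2 N and value of joint feed_lever above 0.7 rad and horizontal distance between ring_mark and bit_tip below 0.009 m), for 0.5 s.
At the end, for the whole second after the job is handed in: The lever is fully up again (within 0.06 rad) and still; the board lies flat on the stand's table under the bit (the bit's axis at least 8 mm inside the board's long edges, 10 mm inside its ends); the plaque lies flat on the board with the ring's centre within 9 mm of the bit's axis; both at rest (value of joint feed_lever below 0.06 rad and velocity of joint feed_lever between -0.05 and 0.05 rad/s and angle between slate_plaque's own z axis and vertical below 0.05 rad and z of ring_mark in the frame of backing_board between 0.035 and 0.041 m and z of backing_board in the frame of stand between 0.017 and 0.023 m and x of bit_tip in the frame of backing_board between -0.09 and 0.09 m and y of bit_tip in the frame of backing_board between -0.024 and 0.024 m and horizontal distance between ring_mark and bit_tip below 0.009 m and linear speed of each of slate_plaque, backing_board below 0.02 m/s); the robot touches nothing.
It fails at once if the lever flies back: it rises faster than 1 rad/s (velocity of joint feed_lever below -1 rad/s).
It fails at once if the bit is forced onto the stone with more than 60 N (contact force between grinder and slate_plaque above 60 N).
It fails at once if the plaque is dropped: it moves faster than 0.45 m/s while not held (linear speed of slate_plaque above 0.45 m/s and contact force between the fingers and slate_plaque below 0.1 N).
It also fails if it takes over 72 s, if anything falls off the work surface, if the arm or the gripper's body presses on something with over 40 N, if the wrist force passes 120 N, or if a joint passes its speed limit or range.

### The arm

A 6-joint arm with a two-finger parallel gripper is mounted at the origin on the work surface. World frame = base frame: x ahead of the robot, y to its left, z up, the work surface at z = 0. Lengths are in m, angles in rad, forces in N, time in s.
With the tool pointing down it reaches from about 0.35 to 0.85 m from the base axis. Payload 8.1 kg.
Tool frame: the origin (TCP) lies midway between the tips of the shut fingers; the grasp point (between the pads) lies 19 mm behind it; z points along the fingers, x is the direction in which the jaws open and shut, and the axes are right-handed (so a half turn about z gives the same grasp; the last joint's range is limited). The gripper opens to 93 mm and grips with 3 to 60 N. Pads are 15 mm wide; open, the fingers measure 128 mm over their backs; the gripper's body (75 mm by 188 mm) begins 65 mm behind the grasp point.
Start: joints at [-0.085, 0.13, 1.488, -0, 1.523, -0.085], TCP at [0.6, 0, 0.219] pointing down, gripper open.
Joint ranges: [-2.96, 2.96], [-0.89, 2.26], [0.02, 2.5], [-1.34, 4.48], [0, 2.73], [-2.66, 2.66]. Speed limits (rad/s): [2.39, 2.39, 2.79, 3.14, 3.14, 3.14].

### API

Orientations are given as a rotation vector (axis times angle).
In Python, from station import manip, cams gives the robot as it stands.
- The arm moves only by the tool step_arm, never from a script. Its argument "plan" is a list of rows, each an object of numbers: "dx", "dy", "dz": the shift along the tool's x, y, z in m; "yaw": the turn about the tool's z in degrees; "fingers": the opening, from 0 (shut) to 1 (fully open). A call has 1 to 12 rows; each row is the pose to reach, as a shift and turn from the pose commanded when the call began, along the tool's axes at that moment; what a row does not reach only later rows make up. A row lasts 1/12 s, in which the tool goes at most 41.7 mm and 7.16 degrees, less where a joint would pass 70% of its speed; a pose out of reach is approached as far as the arm can. A call with a gripper value outside its range is refused whole. The fingers move at their own pace and stop on an object; "grip_force" is the grip in N (left out, the last holds). Time passes only in rows, so rows that repeat a pose let the fingers close. It gives the time, the measured TCP pose, the force and the opening at its end, in the units of the state.
- manip.read_state(): the state, without advancing time (a new reading comes with each control period).
- cams.get_image(name): name is "scene" or "side" or "wrist"; returns a dict with "color" (420x560x3 uint8, red, green, blue), "range_z" (420x560 float32, m along the optical axis (not along the pixel's ray), 0 where there is no reading), "K" (3x3 intrinsics, pixels), "pose" (4x4, takes a point from camera to world coordinates); the wrist camera has in their place "T_tool_cam" (4x4, takes a point from camera to tool coordinates, whose origin is the TCP and whose axes are the tool frame's). Camera axes: x right, y down, z forward; pixel columns grow to the right and rows downward; lengths in m; the calibration is good to about 2 mm. A picture is of the moment at which its call begins: read the wrist's pose just before it.
- manip.job_done(): hands the job in, once; it reports no verdict.
The state is a dict: "time": time; "joint_positions": joint angles; "joint_velocities": joint speeds; "effort": joint torques, N m; "ee_pos": TCP position; "eef_rot": TCP orientation; "ft_force": force on the tool from outside, world axes, zero at the start; "torque": the same for the moment, N m; "opening": opening from 0.0 (shut) to 1.0 (fully open).
Only numpy, scipy, OpenCV 4.12 (cv2) and the standard library are available. Lean on these libraries where they do the work, as an engineer would, in place of code of your own. Each camera call takes 0.05 s, during which the arm holds its last target.

## Working session

There is one attempt and no reset: what is moved stays moved. The work goes in short steps, Python scripts to look and compute and a tool call to move; the robot and the scene stay as the last step left them, time stands still between calls to the robot, and variables do not carry over. Pictures are saved under pics/ and viewed, and the job is handed in when it is done.

Besides the shell and the picture viewer there is one more tool, called after ">>>" in YAML: its name, and indented under it one key for each argument. step_arm: Moves the arm, as the interface text tells. Its arguments: {"type":"object","properties":{"plan":{"type":"array"},"grip_force":{"type":"number"}},"required":["plan"]}

```bash
ls; mkdir -p pics; cat > h.py <<'E'
import numpy as np,cv2
from station import manip,cams
from scipy.spatial.transform import Rotation as R
def save(n,fn):
    d=cams.get_image(n); cv2.imwrite('pics/'+fn,d['color'][:,:,::-1]); np.savez('/tmp/'+n,**d); return d
def load(n): return dict(np.load('/tmp/'+n+'.npz'))
def P(d,u,v,T=None,z=None):
    K=d['K'];T=d['pose'] if T is None else T
    r=np.linalg.inv(K)@[u,v,1]
    if z is None: 
        s=d['range_z'][int(round(v)),int(round(u))]
    else:
        w=T[:3,:3]@r; s=(z-T[2,3])/w[2]
    return T[:3,:3]@(r*s)+T[:3,3]
def st():
    s=manip.read_state(); print({k:np.round(v,4) for k,v in s.items() if k in('time','ee_pos','eef_rot','ft_force','opening','joint_positions')}); return s
E
python3 - <<'E'
from h import *
st()
for n in('scene','side','wrist'):
    d=save(n,n+'0.png')
    print(n,d['K'][0,0],np.round(d.get('pose',d.get('T_tool_cam')),3).tolist())
E
```

```text
pics
{'time': np.float64(0.0), 'joint_positions': array([-0.0854,  0.1311,  1.4893,  0.    ,  1.523 , -0.0854]), 'ee_pos': array([5.994e-01, 1.000e-04, 2.176e-01]), 'eef_rot': array([-3.1414e+00,  1.0000e-04,  2.9000e-03]), 'ft_force': array([ 0.292 ,  0.3994, -0.1607]), 'opening': np.float64(1.0018)}
scene 475.54946376607035 [[-0.611, 0.457, -0.646, 1.314], [0.791, 0.345, -0.505, 0.64], [-0.008, -0.82, -0.572, 0.855], [0.0, 0.0, 0.0, 1.0]]
side 475.48622162124144 [[-0.99, -0.087, 0.109, 0.482], [-0.139, 0.641, -0.755, 0.966], [-0.005, -0.763, -0.647, 0.992], [0.0, 0.0, 0.0, 1.0]]
wrist 294.7484715624247 [[1.0, -0.0, -0.0, 0.001], [0.0, 0.963, 0.269, -0.074], [0.0, -0.269, 0.963, -0.167], [0.0, 0.0, 0.0, 1.0]]
```

View pics/scene0.png

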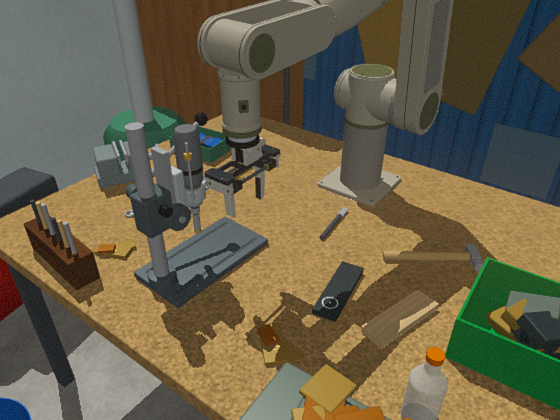

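View pics/side0.png

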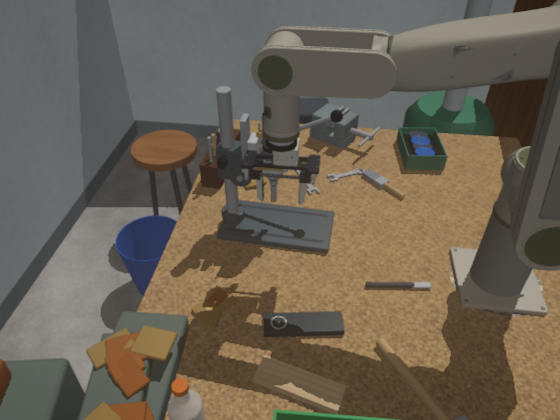

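View pics/wrist0.png

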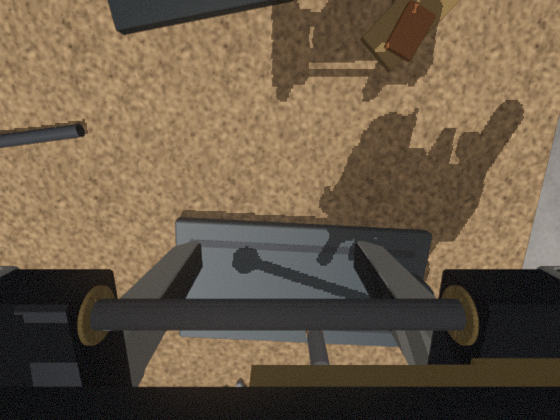

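The scene view shows the plaque at about (338,291) with its ring at (330,302), the board at (402,318) and the stand plate at (200,260). In the side view they are at (303,324), ring (279,322), board (298,385) and plate (277,225). I'll measure with the range image.

```bash
cat > seg.py <<'E'
from h import *
def cloud(d,T=None):
    T=d['pose'] if T is None else T
    h,w=d['range_z'].shape; v,u=np.mgrid[:h,:w]
    r=np.stack([u,v,np.ones_like(u)],-1)@np.linalg.inv(d['K']).T*d['range_z'][...,None]
    return r@T[:3,:3].T+T[:3,3]
def rects(d,T=None,lo=.012,hi=.027,box=(.3,.95,-.25,.6)):
    X=cloud(d,T); m=(X[...,2]>lo)&(X[...,2]<hi)&(d['range_z']>0)&(X[...,0]>box[0])&(X[...,0]<box[1])&(X[...,1]>box[2])&(X[...,1]<box[3])
    n,l,s,c=cv2.connectedComponentsWithStats(m.astype(np.uint8),connectivity=4)
    for i in range(1,n):
        if s[i,4]>300:
            p=X[l==i]; r=cv2.minAreaRect((p[:,:2]*1000).astype(np.float32))
            print('pix',np.round(c[i]),'n',s[i,4],'ctr',np.round(r[0],1),'size',np.round(r[1],1),'ang',round(r[2],2),'z',np.round(np.percentile(p[:,2],[10,50,90]),4))
E
python3 - <<'E'
from seg import *
for n in('scene','side'):
    print(n); rects(load(n))
    im=cv2.imread(f'pics/{n}0.png')
    c=(im[160:360,120:460] if n=='scene' else im[190:420,190:390])
    cv2.imwrite(f'pics/{n}0c.png',cv2.resize(c,None,fx=2.3 if n=='scene' else 2.6,fy=2.3 if n=='scene' else 2.6,interpolation=cv2.INTER_CUBIC))
E
```

```text
scene
pix [208. 257.] n 4437 ctr [ 632.9 -138.6] size [185.8 346.2] ang 86.96 z [0.0168 0.0193 0.0217]
pix [338. 290.] n 1403 ctr [514.8 225.7] size [205.3  63.1] ang 9.9 z [0.0152 0.0174 0.0196]
pix [399. 317.] n 1845 ctr [508.5 392.3] size [ 67.7 204.4] ang 74.73 z [0.0168 0.0194 0.0215]
pix [269. 334.] n 350 ctr [737.  178.2] size [66.7 52.7] ang 60.13 z [0.013  0.0195 0.022 ]
side
pix [282. 226.] n 3975 ctr [ 629.8 -138.9] size [188.6 340.7] ang 87.05 z [0.0184 0.0216 0.0244]
pix [214. 306.] n 724 ctr [740.9 208.9] size [119.6  88.4] ang 49.2 z [0.0127 0.0149 0.0229]
pix [303. 322.] n 1738 ctr [513.3 224.5] size [199.4  69.1] ang 9.64 z [0.0164 0.0192 0.0217]
pix [301. 383.] n 2498 ctr [508.1 391.4] size [ 67.3 200.4] ang 74.89 z [0.0184 0.0212 0.0235]
```

View pics/scene0c.png

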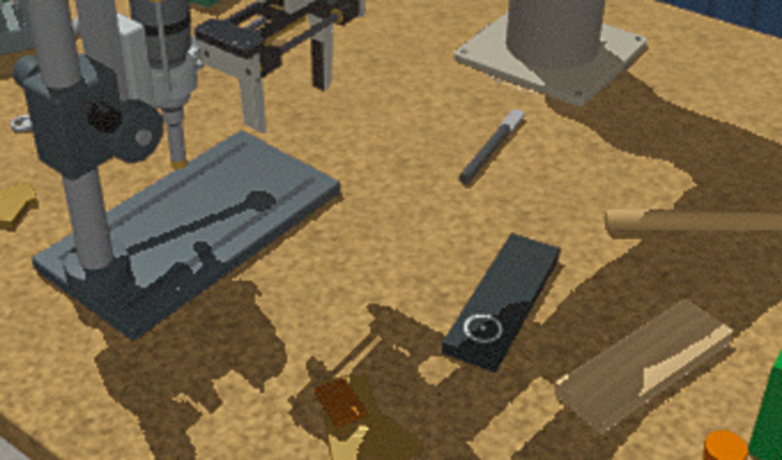

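View pics/side0c.png

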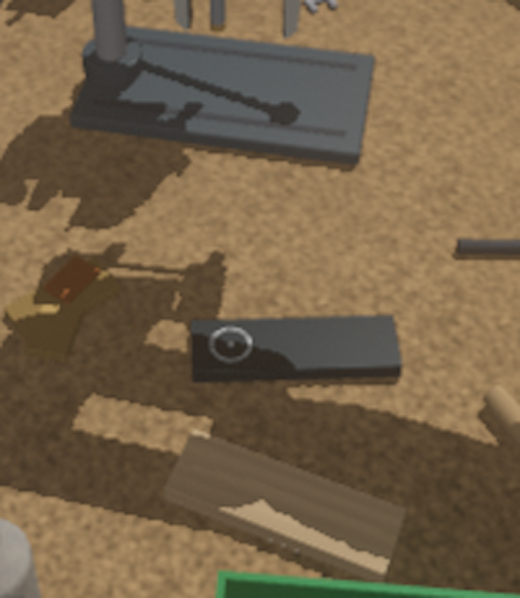

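```bash
python3 - <<'E'
from seg import *
for n,box in(('scene',(170,215,60,80)),('side',(230,175,70,60))):
    im=cv2.imread(f'pics/{n}0.png');x,y,w,h=box
    cv2.imwrite(f'pics/{n}0d.png',cv2.resize(im[y-0:y+h,x:x+w],None,fx=9,fy=9,interpolation=cv2.INTER_NEAREST)[:600,:800])
# ring & knob estimates
s,d=load('scene'),load('side')
for n,c in(('scene',s),('side',d)):
    X=cloud(c)
    # bit points: z .11-.16 near
    m=(abs(X[...,0]-.641)<.04)&(abs(X[...,1]+.139)<.04)&(X[...,2]>.105)&(X[...,2]<.155)
    vv,uu=np.nonzero(m); p=X[m]; print(n,'bit',m.sum(),uu.min() if len(uu) else 0,uu.max() if len(uu) else 0,vv.min(),vv.max(),np.round(p.mean(0),4))
    # knob: 
    m=(abs(X[...,0]-.484)<.05)&(abs(X[...,1]+.27)<.05)&(abs(X[...,2]-.333)<.05); vv,uu=np.nonzero(m)
    print('knob',m.sum(),[uu.min(),uu.max(),vv.min(),vv.max()] if len(uu) else 0,X[m].mean(0) if len(uu) else 0)
    # wrist
    for lo in np.arange(.1,.5,.04):
        m=(abs(X[...,0]-.6)<.13)&(abs(X[...,1])<.13)&(X[...,2]>lo)&(X[...,2]<lo+.04)
        if m.sum()>20: print(round(lo,2),m.sum(),'x',np.round(np.percentile(X[m][:,0],[2,98]),3),'y',np.round(np.percentile(X[m][:,1],[2,98]),3))
E
```

```text
scene bit 110 193 201 216 232 [ 0.6448 -0.1344  0.1299]
knob 153 [np.int64(193), np.int64(207), np.int64(113), np.int64(127)] [ 0.48518827 -0.25357585  0.33632358]
0.18 207 x [0.554 0.729] y [-0.128  0.006]
0.22 796 x [0.545 0.727] y [-0.126  0.01 ]
0.26 687 x [0.542 0.727] y [-0.128  0.01 ]
0.3 1513 x [0.521 0.727] y [-0.128  0.036]
0.34 1410 x [0.515 0.727] y [-0.127  0.033]
0.38 672 x [0.568 0.666] y [-0.128  0.037]
0.42 717 x [0.58  0.644] y [-0.023  0.042]
0.46 702 x [0.586 0.643] y [-0.021  0.041]
side bit 77 271 276 188 201 [ 0.6388 -0.1337  0.1313]
knob 205 [np.int64(316), np.int64(342), np.int64(109), np.int64(124)] [ 0.48947554 -0.25458669  0.33287717]
0.18 128 x [0.622 0.729] y [-0.129 -0.085]
0.22 287 x [0.54  0.729] y [-0.124  0.01 ]
0.26 290 x [0.538 0.729] y [-0.128  0.011]
0.3 1000 x [0.516 0.722] y [-0.126  0.036]
0.34 1132 x [0.509 0.722] y [-0.126  0.035]
0.38 430 x [0.56  0.665] y [-0.106  0.037]
0.42 562 x [0.56  0.639] y [0.006 0.043]
0.46 570 x [0.561 0.636] y [0.008 0.041]
```

View pics/scene0d.png

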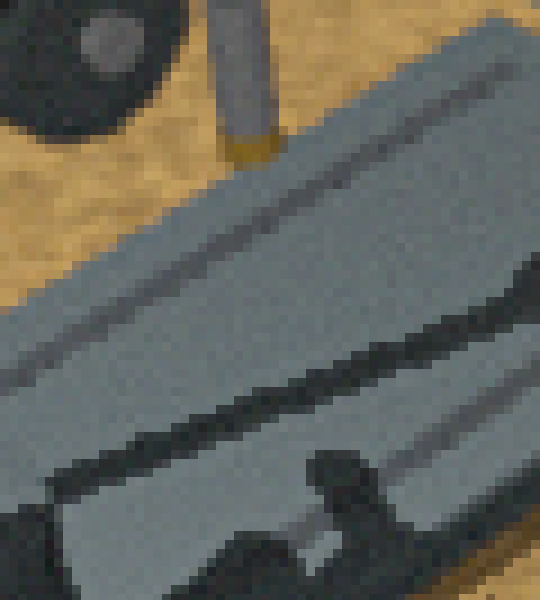

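View pics/side0d.png

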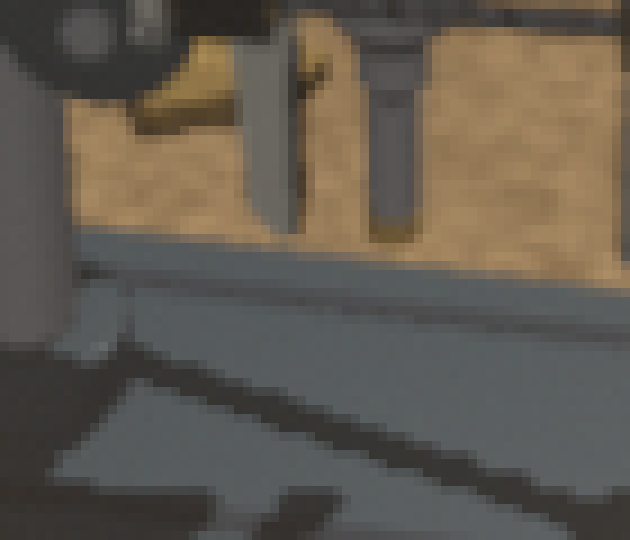

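```bash
python3 - <<'E'
from seg import *
s,d=load('scene'),load('side')
print(P(s,197.5,230.8,z=.105),P(d,273.3,199.1,z=.105))
def tri(ps):
    A=np.zeros((3,3));b=np.zeros(3)
    for c,u,v in ps:
        r=c['pose'][:3,:3]@np.linalg.inv(c['K'])@[u,v,1];r/=np.linalg.norm(r);M=np.eye(3)-np.outer(r,r);A+=M;b+=M@c['pose'][:3,3]
    return np.linalg.solve(A,b)
print('tri tip',tri([(s,197.5,230.8),(d,273.3,199.1)]))
# ring: scene crop (482,328)/2.3+(120,160); side crop (231,344)/2.6+(190,190)
a=(s,482/2.3+120-.5,328/2.3+160-.5);b=(d,231/2.6+190-.5,344/2.6+190-.5)
print('ring',P(*a,z=.018),P(*b,z=.018),tri([a,b]))
o=np.array([.5141,.2251]);t=np.radians(9.8);print('ring from rect',o+.062*np.array([np.cos(t),np.sin(t)]))
print('knob tri',tri([(s,200.3,119.3),(d,336.5,116.5)]))
E
```

```text
[ 0.64010033 -0.14000473  0.105     ] [ 0.64145672 -0.14645999  0.105     ]
tri tip [ 0.64094456 -0.13997232  0.10770294]
ring [0.57573169 0.23474    0.018     ] [0.5756467  0.23436121 0.018     ] [0.57566678 0.2345976  0.0180564 ]
ring from rect [0.57519529 0.23565299]
knob tri [ 0.47501893 -0.26346613  0.33081352]
```

```bash
python3 - <<'E'
from seg import *
for n in('scene','side'):
    X=cloud(load(n)); 
    for x0 in np.arange(.34,.66,.04):
        m=(X[...,0]>x0)&(X[...,0]<x0+.04)&(X[...,1]>.38)&(X[...,1]<.62)&(X[...,2]>.03)&(X[...,2]<.3)
        if m.sum()>5: print(n,round(x0,2),m.sum(),'ymin',np.percentile(X[m][:,1],3).round(3),'zmax',X[m][:,2].max().round(3))
E
```

```text
scene 0.34 133 ymin 0.507 zmax 0.123
scene 0.38 430 ymin 0.51 zmax 0.123
scene 0.42 369 ymin 0.512 zmax 0.126
scene 0.46 314 ymin 0.514 zmax 0.137
scene 0.5 80 ymin 0.515 zmax 0.122
scene 0.54 1837 ymin 0.519 zmax 0.124
side 0.34 57 ymin 0.505 zmax 0.124
side 0.38 100 ymin 0.507 zmax 0.125
side 0.42 133 ymin 0.509 zmax 0.125
side 0.46 169 ymin 0.512 zmax 0.124
side 0.5 204 ymin 0.514 zmax 0.124
side 0.54 47 ymin 0.516 zmax 0.123
```

>>> step_arm:
  plan:
    - {"dx":-0.112,"dy":-0.3975,"dz":0.1,"yaw":-74.8,"fingers":1}
    - {"dx":-0.112,"dy":-0.3975,"dz":0.1,"yaw":-74.8,"fingers":1}
    - {"dx":-0.112,"dy":-0.3975,"dz":0.1,"yaw":-74.8,"fingers":1}
    - {"dx":-0.112,"dy":-0.3975,"dz":0.1,"yaw":-74.8,"fingers":1}
    - {"dx":-0.112,"dy":-0.3975,"dz":0.1,"yaw":-74.8,"fingers":1}
    - {"dx":-0.112,"dy":-0.3975,"dz":0.1,"yaw":-74.8,"fingers":1}
    - {"dx":-0.112,"dy":-0.3975,"dz":0.1,"yaw":-74.8,"fingers":1}
    - {"dx":-0.112,"dy":-0.3975,"dz":0.1,"yaw":-74.8,"fingers":1}
    - {"dx":-0.112,"dy":-0.3975,"dz":0.1,"yaw":-74.8,"fingers":1}
    - {"dx":-0.112,"dy":-0.3975,"dz":0.1,"yaw":-74.8,"fingers":1}
    - {"dx":-0.112,"dy":-0.3975,"dz":0.1,"yaw":-74.8,"fingers":1}
    - {"dx":-0.112,"dy":-0.3975,"dz":0.1,"yaw":-74.8,"fingers":1}
  grip_force: 40

```text
time: 1.15
ee_pos: [0.4856, 0.3998, 0.1168]
eef_rot: [-2.489, -1.916, 0.004]
ft_force: [-0.1, -0.8, 0.6]
opening: 1.001
```

```bash
python3 - <<'E'
from seg import *
s=st(); d=save('wrist','wrist1.png')
T=np.eye(4);T[:3,:3]=R.from_rotvec(s['eef_rot']).as_matrix();T[:3,3]=s['ee_pos'];T=T@d['T_tool_cam']
print('tool x',R.from_rotvec(s['eef_rot']).as_matrix()[:,0])
rects(d,T)
E
```

```text
{'time': np.float64(1.15), 'joint_positions': array([ 6.0700e-01,  2.7620e-01,  1.5110e+00,  6.0000e-04,  1.3571e+00,
       -7.0540e-01]), 'ee_pos': array([0.4856, 0.3998, 0.1168]), 'eef_rot': array([-2.4887, -1.9162,  0.0043]), 'ft_force': array([-0.1354, -0.7677,  0.6243]), 'opening': np.float64(1.0009)}
tool x [ 0.25558991  0.96678373 -0.00173728]
pix [385. 116.] n 1525 ctr [441.7 510.1] size [212.8   1.7] ang 2.86 z [0.0136 0.0198 0.0256]
pix [81. 50.] n 2364 ctr [309.2 280.7] size [25.7 63.7] ang 35.9 z [0.016  0.0235 0.0262]
pix [276. 210.] n 11824 ctr [493.  395.7] size [ 64.2 168.2] ang 74.66 z [0.0199 0.0208 0.0216]
pix [ 91. 233.] n 6547 ctr [473.6 218.7] size [118.1  63.8] ang 9.7 z [0.0176 0.0187 0.0196]
pix [172. 344.] n 742 ctr [598.1 244.1] size [28.  55.4] ang 10.73 z [0.0176 0.0187 0.0195]
```

View pics/wrist1.png

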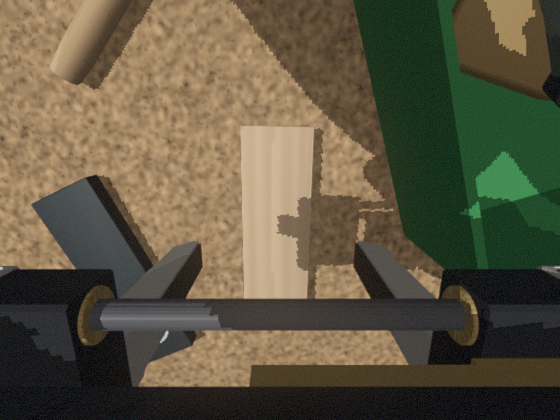

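The board lies between the open fingers (columns 243–313), lined up with the tool. I'll go down and grip it.

>>> step_arm:
  plan:
    - {"dz":0.04,"fingers":1}
    - {"dz":0.075,"fingers":1}
    - {"dz":0.1,"fingers":1}
    - {"dz":0.112,"fingers":1}
    - {"dz":0.112,"fingers":1}
    - {"dz":0.112,"fingers":0.5}
    - {"dz":0.112,"fingers":0.5}
    - {"dz":0.112,"fingers":0.5}
    - {"dz":0.112,"fingers":0.5}
    - {"dz":0.112,"fingers":0.5}
  grip_force: 40

```text
schema error: expected keys dx, dy, dz, yaw, fingers
```

>>> step_arm:
  plan:
    - {"dx":0,"dy":0,"yaw":0,"dz":0.04,"fingers":1}
    - {"dx":0,"dy":0,"yaw":0,"dz":0.075,"fingers":1}
    - {"dx":0,"dy":0,"yaw":0,"dz":0.1,"fingers":1}
    - {"dx":0,"dy":0,"yaw":0,"dz":0.112,"fingers":1}
    - {"dx":0,"dy":0,"yaw":0,"dz":0.112,"fingers":1}
    - {"dx":0,"dy":0,"yaw":0,"dz":0.112,"fingers":0.4}
    - {"dx":0,"dy":0,"yaw":0,"dz":0.112,"fingers":0.4}
    - {"dx":0,"dy":0,"yaw":0,"dz":0.112,"fingers":0.4}
    - {"dx":0,"dy":0,"yaw":0,"dz":0.112,"fingers":0.4}
    - {"dx":0,"dy":0,"yaw":0,"dz":0.112,"fingers":0.4}
  grip_force: 40

```text
time: 2.03
ee_pos: [0.489, 0.3981, 0.0083]
eef_rot: [2.496, 1.908, 0.004]
ft_force: [-0.2, -2.7, 1.6]
opening: 0.695
```

>>> step_arm:
  plan:
    - {"dx":0,"dy":0,"dz":-0.025,"yaw":0,"fingers":0.4}
    - {"dx":0,"dy":0,"dz":-0.05,"yaw":0,"fingers":0.4}
    - {"dx":-0.03,"dy":0.012,"dz":-0.05,"yaw":-2,"fingers":0.4}
    - {"dx":-0.06,"dy":0.024,"dz":-0.05,"yaw":-5,"fingers":0.4}
    - {"dx":-0.09,"dy":0.036,"dz":-0.05,"yaw":-8,"fingers":0.4}
    - {"dx":-0.12,"dy":0.048,"dz":-0.05,"yaw":-12.2,"fingers":0.4}
    - {"dx":-0.15,"dy":0.06,"dz":-0.05,"yaw":-12.2,"fingers":0.4}
    - {"dx":-0.18,"dy":0.072,"dz":-0.05,"yaw":-12.2,"fingers":0.4}
    - {"dx":-0.21,"dy":0.084,"dz":-0.05,"yaw":-12.2,"fingers":0.4}
    - {"dx":-0.24,"dy":0.096,"dz":-0.05,"yaw":-12.2,"fingers":0.4}
    - {"dx":-0.27,"dy":0.107,"dz":-0.05,"yaw":-12.2,"fingers":0.4}
    - {"dx":-0.299,"dy":0.119,"dz":-0.05,"yaw":-12.2,"fingers":0.4}

```text
time: 3.03
ee_pos: [0.5243, 0.0763, 0.057]
eef_rot: [2.278, 2.163, 0.0]
ft_force: [-0.1, -0.3, -0.9]
opening: 0.682
```

```bash
python3 - <<'E'
from seg import *
s=st(); d=save('scene','scene2.png')
print('tool x',R.from_rotvec(s['eef_rot']).as_matrix()[:,0])
E
```

```text
{'time': np.float64(3.0333), 'joint_positions': array([ 0.0478,  0.0824,  1.8461, -0.    ,  1.2127, -1.4708]), 'ee_pos': array([0.5243, 0.0763, 0.057 ]), 'eef_rot': array([2.2785e+00, 2.1625e+00, 4.0000e-04]), 'ft_force': array([-0.1051, -0.2598, -0.9454]), 'opening': np.float64(0.6824)}
tool x [5.21628362e-02 9.98638592e-01 1.90919561e-05]
```

View pics/scene2.png

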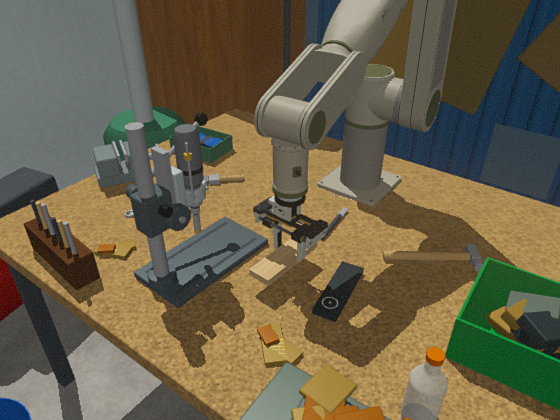

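>>> step_arm:
  plan:
    - {"dx":-0.03,"dy":0.006,"dz":0,"yaw":0,"fingers":0.4}
    - {"dx":-0.06,"dy":0.012,"dz":0,"yaw":0,"fingers":0.4}
    - {"dx":-0.09,"dy":0.018,"dz":0,"yaw":0,"fingers":0.4}
    - {"dx":-0.12,"dy":0.024,"dz":0,"yaw":0,"fingers":0.4}
    - {"dx":-0.15,"dy":0.03,"dz":0,"yaw":0,"fingers":0.4}
    - {"dx":-0.175,"dy":0.0355,"dz":0,"yaw":0,"fingers":0.4}
    - {"dx":-0.195,"dy":0.0355,"dz":0,"yaw":0,"fingers":0.4}
    - {"dx":-0.2115,"dy":0.0355,"dz":0.008,"yaw":0,"fingers":0.4}
    - {"dx":-0.2115,"dy":0.0355,"dz":0.016,"yaw":0,"fingers":0.4}
    - {"dx":-0.2115,"dy":0.0355,"dz":0.016,"yaw":0,"fingers":0.4}

```text
time: 3.92
ee_pos: [0.5475, -0.1352, 0.0389]
eef_rot: [-2.279, -2.159, 0.002]
ft_force: [-0.2, -0.2, -2.4]
opening: 0.686
```

```bash
python3 - <<'E'
from seg import *
s=st(); d=save('scene','scene3.png'); w=save('wrist','wrist3.png');e=save('side','side3.png')
c=np.hstack([cv2.resize(cv2.imread('pics/scene3.png')[100:300,110:310],(400,400)),cv2.resize(cv2.imread('pics/side3.png')[60:260,190:390],(400,400))]);cv2.imwrite('pics/c3.png',c)
E
```

```text
{'time': np.float64(3.9167), 'joint_positions': array([-3.3320e-01,  1.9700e-01,  1.7563e+00,  3.0000e-04,  1.1910e+00,
       -1.8500e+00]), 'ee_pos': array([ 0.5475, -0.1352,  0.0389]), 'eef_rot': array([-2.2789e+00, -2.1588e+00,  1.6000e-03]), 'ft_force': array([-0.2463, -0.1893, -2.4251]), 'opening': np.float64(0.6864)}
```

View pics/c3.png

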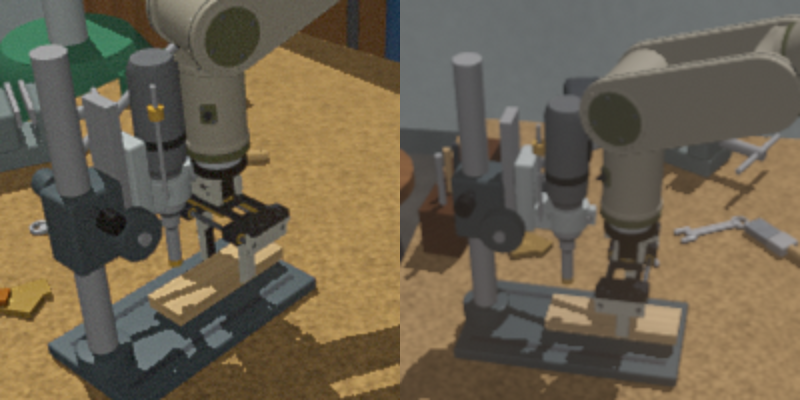

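View pics/wrist3.png

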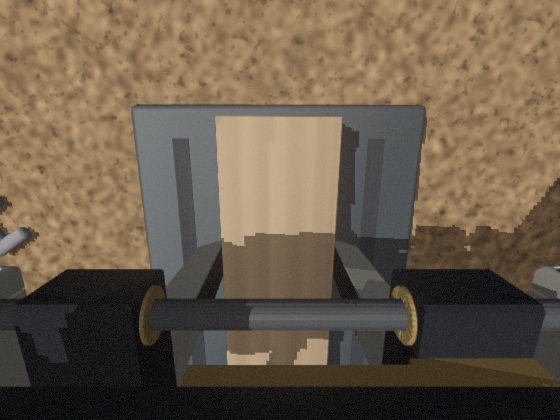

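The board is level over the plate, central (columns 217–341 on plate 135–423) and under the bit. I'll set it down and let go.

>>> step_arm:
  plan:
    - {"dx":0,"dy":0,"dz":0.006,"yaw":0,"fingers":0.4}
    - {"dx":0,"dy":0,"dz":0.01,"yaw":0,"fingers":0.4}
    - {"dx":0,"dy":0,"dz":0.0105,"yaw":0,"fingers":0.4}
    - {"dx":0,"dy":0,"dz":0.0105,"yaw":0,"fingers":0.9}
    - {"dx":0,"dy":0,"dz":0.0105,"yaw":0,"fingers":0.9}
    - {"dx":0,"dy":0,"dz":0.0105,"yaw":0,"fingers":0.9}
    - {"dx":0,"dy":0,"dz":-0.01,"yaw":0,"fingers":0.9}
    - {"dx":0,"dy":0,"dz":-0.04,"yaw":0,"fingers":1}
    - {"dx":0,"dy":0,"dz":-0.06,"yaw":0,"fingers":1}

```text
time: 4.82
ee_pos: [0.5493, -0.1355, 0.1028]
eef_rot: [2.278, 2.162, 0.001]
ft_force: [0.0, -0.4, 0.6]
opening: 0.981
```

```bash
python3 - <<'E'
from seg import *
s=st(); w=save('wrist','wrist4.png')
T=np.eye(4);T[:3,:3]=R.from_rotvec(s['eef_rot']).as_matrix();T[:3,3]=s['ee_pos'];T=T@w['T_tool_cam']
rects(w,T,lo=.034,hi=.047,box=(.35,.8,-.25,0)); rects(w,T,lo=.012,hi=.027)
E
```

```text
{'time': np.float64(4.8167), 'joint_positions': array([-0.3324,  0.1221,  1.7133,  0.    ,  1.305 , -1.8508]), 'ee_pos': array([ 0.5493, -0.1355,  0.1028]), 'eef_rot': array([2.2781e+00, 2.1617e+00, 9.0000e-04]), 'ft_force': array([ 0.0106, -0.4412,  0.6499]), 'opening': np.float64(0.9813)}
pix [279. 206.] n 14236 ctr [ 544.4 -134.7] size [ 64.3 152. ] ang 86.68 z [0.0399 0.0407 0.0415]
pix [278. 337.] n 963 ctr [ 660.3 -141.6] size [63.5 16.8] ang 87.12 z [0.04   0.0407 0.0416]
pix [278. 192.] n 22579 ctr [ 546.4 -134.7] size [180.6 173.3] ang 87.03 z [0.0198 0.0208 0.0217]
pix [267. 354.] n 6145 ctr [ 702.6 -143.5] size [180.2  70.4] ang 87.4 z [0.02   0.0208 0.0216]
```

View pics/wrist4.png

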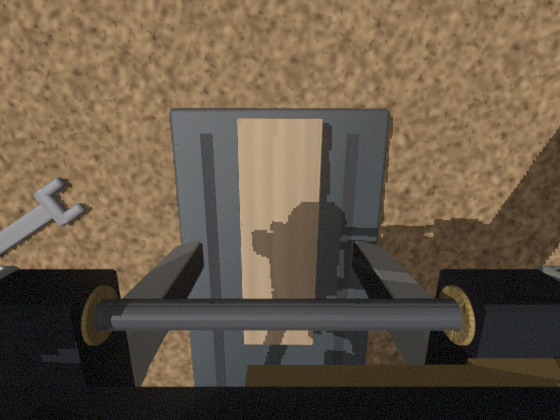

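>>> step_arm:
  plan:
    - {"dx":0.03,"dy":-0.01,"dz":0,"yaw":0,"fingers":1}
    - {"dx":0.065,"dy":-0.02,"dz":0,"yaw":-2,"fingers":1}
    - {"dx":0.1,"dy":-0.03,"dz":0,"yaw":-5,"fingers":1}
    - {"dx":0.137,"dy":-0.04,"dz":0,"yaw":-8,"fingers":1}
    - {"dx":0.174,"dy":-0.05,"dz":0,"yaw":-12.8,"fingers":1}
    - {"dx":0.21,"dy":-0.06,"dz":0,"yaw":-12.8,"fingers":1}
    - {"dx":0.245,"dy":-0.068,"dz":0,"yaw":-12.8,"fingers":1}
    - {"dx":0.28,"dy":-0.076,"dz":0,"yaw":-12.8,"fingers":1}
    - {"dx":0.315,"dy":-0.0827,"dz":0,"yaw":-12.8,"fingers":1}
    - {"dx":0.34,"dy":-0.0827,"dz":0.01,"yaw":-12.8,"fingers":1}
    - {"dx":0.3513,"dy":-0.0827,"dz":0.015,"yaw":-12.8,"fingers":1}
    - {"dx":0.3513,"dy":-0.0827,"dz":0.015,"yaw":-12.8,"fingers":1}

```text
time: 5.87
ee_pos: [0.4838, 0.2217, 0.0846]
eef_rot: [-2.02, -2.405, 0.001]
ft_force: [-1.3, -0.9, -0.6]
opening: 0.998
```

```bash
python3 - <<'E'
from seg import *
s=st(); w=save('wrist','wrist5.png'); d=save('side','side5.png')
T=np.eye(4);T[:3,:3]=R.from_rotvec(s['eef_rot']).as_matrix();T[:3,3]=s['ee_pos'];T=T@w['T_tool_cam']
rects(w,T); rects(d,lo=.034,hi=.05,box=(.4,.8,-.25,0))
E
```

```text
{'time': np.float64(5.8667), 'joint_positions': array([ 3.3310e-01,  5.5900e-02,  1.8193e+00,  3.0000e-04,  1.2677e+00,
       -1.4117e+00]), 'ee_pos': array([0.4838, 0.2217, 0.0846]), 'eef_rot': array([-2.0195e+00, -2.4053e+00,  1.4000e-03]), 'ft_force': array([-1.2987, -0.859 , -0.5963]), 'opening': np.float64(0.9982)}
pix [101.   8.] n 325 ctr [352.5  72. ] size [ 9.9 15. ] ang 14.7 z [0.0129 0.0154 0.0171]
pix [388.  12.] n 1614 ctr [321.7 278.9] size [21.1 58.6] ang 10.83 z [0.0157 0.0227 0.0256]
pix [276. 214.] n 12227 ctr [485.9 220.5] size [143.   62.1] ang 9.84 z [0.0179 0.0187 0.0195]
pix [276. 341.] n 1380 ctr [600.2 240.1] size [24.4 62.1] ang 9.23 z [0.018  0.0187 0.0195]
pix [284. 219.] n 604 ctr [ 606.1 -136.6] size [ 71.1 124.5] ang 87.81 z [0.0381 0.0412 0.0442]
```

View pics/wrist5.png

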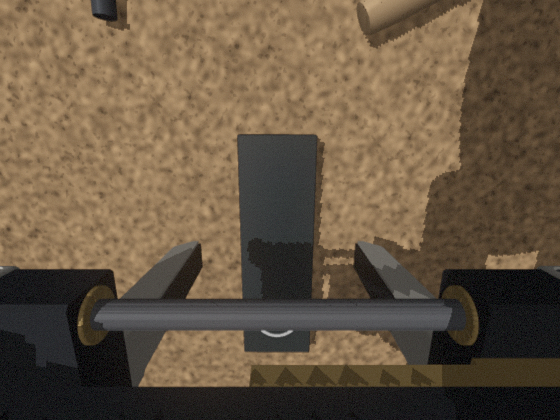

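The plaque is in line between the fingers (columns 238–317), with the ring just behind the bar at (277,330). I'll go down and grip it harder.

>>> step_arm:
  plan:
    - {"dx":0,"dy":0,"dz":0.03,"yaw":0,"fingers":1}
    - {"dx":0,"dy":0,"dz":0.055,"yaw":0,"fingers":1}
    - {"dx":0,"dy":0,"dz":0.074,"yaw":0,"fingers":1}
    - {"dx":0,"dy":0,"dz":0.08,"yaw":0,"fingers":1}
    - {"dx":0,"dy":0,"dz":0.08,"yaw":0,"fingers":1}
    - {"dx":0,"dy":0,"dz":0.08,"yaw":0,"fingers":0.4}
    - {"dx":0,"dy":0,"dz":0.08,"yaw":0,"fingers":0.4}
    - {"dx":0,"dy":0,"dz":0.08,"yaw":0,"fingers":0.4}
    - {"dx":0,"dy":0,"dz":0.08,"yaw":0,"fingers":0.4}
    - {"dx":0,"dy":0,"dz":0.08,"yaw":0,"fingers":0.4}
    - {"dx":0,"dy":0,"dz":0.08,"yaw":0,"fingers":0.4}
  grip_force: 60

```text
time: 6.88
ee_pos: [0.4852, 0.2205, 0.0066]
eef_rot: [2.023, 2.403, 0.003]
ft_force: [-0.2, 2.2, 3.7]
opening: 0.661
```

```bash
python3 - <<'E'
from seg import *
s=st(); print(R.from_rotvec(s['eef_rot']).as_matrix()[:,0])
E
```

```text
{'time': np.float64(6.8833), 'joint_positions': array([ 3.2990e-01,  1.6250e-01,  1.8628e+00,  6.0000e-04,  1.1147e+00,
       -1.4124e+00]), 'ee_pos': array([0.4852, 0.2205, 0.0066]), 'eef_rot': array([2.0231, 2.403 , 0.0026]), 'ft_force': array([-0.1781,  2.2134,  3.6763]), 'opening': np.float64(0.6614)}
[-1.70380847e-01  9.85377965e-01  7.95526039e-04]
```

>>> step_arm:
  plan:
    - {"dx":0,"dy":0,"dz":-0.01,"yaw":0,"fingers":0.4}
    - {"dx":0,"dy":0,"dz":-0.025,"yaw":0,"fingers":0.4}
    - {"dx":0,"dy":0,"dz":-0.045,"yaw":0,"fingers":0.4}
    - {"dx":-0.01,"dy":0,"dz":-0.06,"yaw":1,"fingers":0.4}
    - {"dx":-0.03,"dy":0,"dz":-0.066,"yaw":3,"fingers":0.4}
    - {"dx":-0.055,"dy":0,"dz":-0.066,"yaw":5,"fingers":0.4}
    - {"dx":-0.08,"dy":0,"dz":-0.066,"yaw":7,"fingers":0.4}
    - {"dx":-0.105,"dy":0,"dz":-0.066,"yaw":9,"fingers":0.4}
    - {"dx":-0.13,"dy":0,"dz":-0.066,"yaw":11,"fingers":0.4}
    - {"dx":-0.15,"dy":0,"dz":-0.066,"yaw":12.8,"fingers":0.4}
    - {"dx":-0.165,"dy":0,"dz":-0.066,"yaw":12.8,"fingers":0.4}
    - {"dx":-0.17,"dy":0,"dz":-0.066,"yaw":12.8,"fingers":0.4}

```text
time: 7.88
ee_pos: [0.5128, 0.0501, 0.0712]
eef_rot: [-2.28, -2.16, 0.003]
ft_force: [0.4, 0.6, -5.3]
opening: 0.662
```

```bash
python3 - <<'E'
from seg import *
s=st(); w=save('wrist','wrist6.png'); d=save('scene','scene6.png')
M=R.from_rotvec(s['eef_rot']).as_matrix();print(M[:,0])
T=np.eye(4);T[:3,:3]=M;T[:3,3]=s['ee_pos'];T=T@w['T_tool_cam']
X=cloud(w,T); m=(X[...,2]>.06)&(X[...,2]<.12)&(abs(X[...,1]-s['ee_pos'][1])<.028)&(abs(X[...,0]-s['ee_pos'][0])<.2)&(X[...,0]<s['ee_pos'][0]-.02)
p=X[m];A=np.c_[p[:,:2]-s['ee_pos'][:2],np.ones(len(p))];c=np.linalg.lstsq(A,p[:,2],rcond=None)[0];print('plane',len(p),c, p[:,0].min())
E
```

```text
{'time': np.float64(7.8833), 'joint_positions': array([-1.4000e-03,  2.7800e-02,  1.8746e+00, -1.1000e-03,  1.2411e+00,
       -1.5177e+00]), 'ee_pos': array([0.5128, 0.0501, 0.0712]), 'eef_rot': array([-2.2804, -2.1601,  0.0034]), 'ft_force': array([ 0.374 ,  0.6227, -5.276 ]), 'opening': np.float64(0.6619)}
[ 0.05412421  0.99853353 -0.0011699 ]
plane 10064 [-0.00098291 -0.00223563  0.0838782 ] 0.4405785055443316
```

View pics/scene6.png

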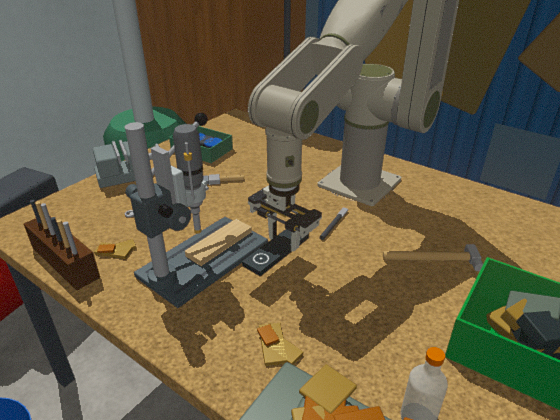

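```bash
python3 - <<'E'
from seg import *
im=cv2.imread('pics/scene6.png');cv2.imwrite('pics/scene6c.png',cv2.resize(im[235:280,225:300],None,fx=10,fy=10,interpolation=cv2.INTER_CUBIC))
g=im[235:280,225:300].min(2); h=(g>95).astype(np.uint8)
s=load('scene'); print(P(s,261,258.5,z=.084))
E
```

```text
[0.60793487 0.04925475 0.084     ]
```

View pics/scene6c.png

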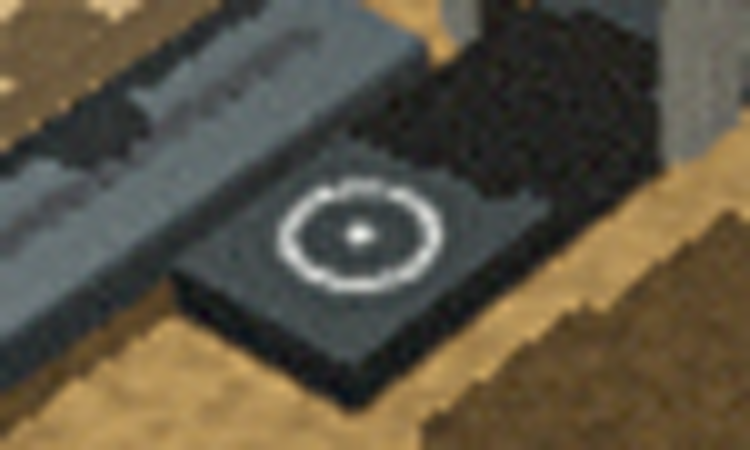

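>>> step_arm:
  plan:
    - {"dx":-0.02,"dy":0.005,"dz":0,"yaw":0,"fingers":0.4}
    - {"dx":-0.045,"dy":0.011,"dz":0,"yaw":0,"fingers":0.4}
    - {"dx":-0.07,"dy":0.018,"dz":0,"yaw":0,"fingers":0.4}
    - {"dx":-0.095,"dy":0.025,"dz":0,"yaw":0,"fingers":0.4}
    - {"dx":-0.12,"dy":0.032,"dz":0,"yaw":0,"fingers":0.4}
    - {"dx":-0.145,"dy":0.038,"dz":0,"yaw":0,"fingers":0.4}
    - {"dx":-0.165,"dy":0.043,"dz":0,"yaw":0,"fingers":0.4}
    - {"dx":-0.18,"dy":0.045,"dz":0.004,"yaw":0,"fingers":0.4}
    - {"dx":-0.1857,"dy":0.0453,"dz":0.01,"yaw":0,"fingers":0.4}
    - {"dx":-0.1857,"dy":0.0453,"dz":0.018,"yaw":0,"fingers":0.4}
    - {"dx":-0.1857,"dy":0.0453,"dz":0.018,"yaw":0,"fingers":0.4}
    - {"dx":-0.1857,"dy":0.0453,"dz":0.018,"yaw":0,"fingers":0.4}

```text
time: 8.98
ee_pos: [0.5478, -0.1336, 0.0522]
eef_rot: [-2.275, -2.162, 0.002]
ft_force: [-0.5, -0.1, -5.3]
opening: 0.659
```

```bash
python3 - <<'E'
from seg import *
s=st(); d=save('scene','scene7.png');e=save('side','side7.png')
print(R.from_rotvec(s['eef_rot']).as_matrix()[:,0]);st()
a=cv2.resize(cv2.imread('pics/scene7.png')[215:275,165:230],None,fx=6,fy=6,interpolation=cv2.INTER_CUBIC)
b=cv2.resize(cv2.imread('pics/side7.png')[175:235,240:305],None,fx=6,fy=6,interpolation=cv2.INTER_CUBIC)
cv2.imwrite('pics/c7.png',np.hstack([a,b]))
E
```

```text
{'time': np.float64(8.9833), 'joint_positions': array([-3.3050e-01,  1.7990e-01,  1.7489e+00,  5.0000e-04,  1.2160e+00,
       -1.8502e+00]), 'ee_pos': array([ 0.5478, -0.1336,  0.0522]), 'eef_rot': array([-2.2754e+00, -2.1616e+00,  1.7000e-03]), 'ft_force': array([-0.5104, -0.1025, -5.3113]), 'opening': np.float64(0.6585)}
[0.05125573 0.99868462 0.00137384]
{'time': np.float64(9.0833), 'joint_positions': array([-3.3060e-01,  1.7890e-01,  1.7475e+00,  3.0000e-04,  1.2160e+00,
       -1.8505e+00]), 'ee_pos': array([ 0.5489, -0.1341,  0.0534]), 'eef_rot': array([-2.2768e+00, -2.1635e+00,  2.0000e-04]), 'ft_force': array([ 0.405 , -0.3126, -5.8852]), 'opening': np.float64(0.6599)}
```

View pics/c7.png

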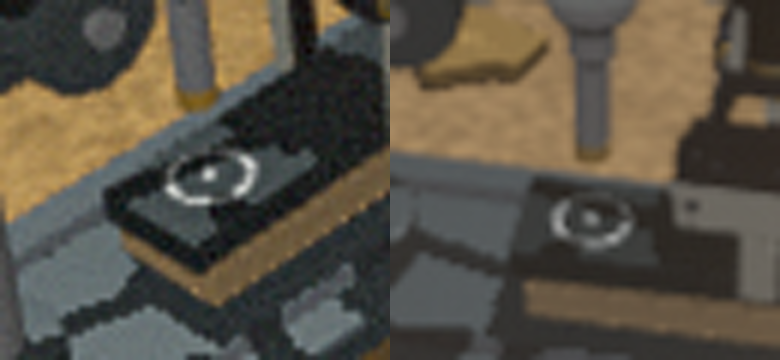

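```bash
python3 - <<'E'
from seg import *
s,d=load('scene'),load('side')
print('bit',P(s,197.5,230.8,z=.105),P(d,273.3,199.1,z=.105))
print('ring',P(s,199.7,243.7,z=.0655),P(d,273.,210.8,z=.0655))
for n,b in(('scene',(215,245,175,220)),('side',(180,215,255,290))):
    pass
# expected bit px for candidate positions, vertical-axis check
for c,n in((s,'scene'),(d,'side')):
    for q in([.6405,-.1397,.105],[.6405,-.1397,.0655]):
        p=np.linalg.inv(c['pose'])@[*q,1]; u=c['K']@p[:3]; print(n,q,u[:2]/u[2])
E
```

```text
bit [ 0.64010033 -0.14000473  0.105     ] [ 0.64145672 -0.14645999  0.105     ]
ring [ 0.64239183 -0.1348651   0.0655    ] [ 0.64148336 -0.13885292  0.0655    ]
scene [0.6405, -0.1397, 0.105] [197.47421591 230.91343669]
scene [0.6405, -0.1397, 0.0655] [198.91732763 242.68222535]
side [0.6405, -0.1397, 0.105] [273.30289289 200.51156265]
side [0.6405, -0.1397, 0.0655] [273.35771693 210.65186503]
```

>>> step_arm:
  plan:
    - {"dx":-0.002,"dy":0,"dz":0,"yaw":0,"fingers":0.4}
    - {"dx":-0.002,"dy":0,"dz":0.002,"yaw":0,"fingers":0.4}
    - {"dx":-0.002,"dy":0,"dz":0.0035,"yaw":0,"fingers":0.4}
    - {"dx":-0.002,"dy":0,"dz":0.005,"yaw":0,"fingers":0.4}
    - {"dx":-0.002,"dy":0,"dz":0.006,"yaw":0,"fingers":0.4}
    - {"dx":-0.002,"dy":0,"dz":0.007,"yaw":0,"fingers":0.4}
    - {"dx":-0.002,"dy":0,"dz":0.0075,"yaw":0,"fingers":0.4}
    - {"dx":-0.002,"dy":0,"dz":0.0075,"yaw":0,"fingers":0.4}
    - {"dx":-0.002,"dy":0,"dz":0.0075,"yaw":0,"fingers":0.4}

```text
time: 9.83
ee_pos: [0.5489, -0.1374, 0.0466]
eef_rot: [-2.279, -2.162, 0.0]
ft_force: [-5.0, 1.3, 2.5]
opening: 0.661
```

```bash
python3 - <<'E'
from seg import *
s=st(); d=save('scene','scene8.png');e=save('side','side8.png')
st()
a=cv2.resize(cv2.imread('pics/scene8.png')[215:275,165:230],None,fx=6,fy=6,interpolation=cv2.INTER_CUBIC)
b=cv2.resize(cv2.imread('pics/side8.png')[175:235,240:305],None,fx=6,fy=6,interpolation=cv2.INTER_CUBIC)
cv2.imwrite('pics/c8.png',np.hstack([a,b]))
E
```

```text
{'time': np.float64(9.8333), 'joint_positions': array([-3.3600e-01,  1.8920e-01,  1.7496e+00,  1.0000e-04,  1.2030e+00,
       -1.8544e+00]), 'ee_pos': array([ 0.5489, -0.1374,  0.0466]), 'eef_rot': array([-2.2787, -2.1623,  0.    ]), 'ft_force': array([-4.9746,  1.3011,  2.4654]), 'opening': np.float64(0.6609)}
{'time': np.float64(9.9333), 'joint_positions': array([-0.336 ,  0.1891,  1.7496,  0.    ,  1.2029, -1.8544]), 'ee_pos': array([ 0.5489, -0.1375,  0.0466]), 'eef_rot': array([-2.2788, -2.1624,  0.    ]), 'ft_force': array([-5.2188,  1.6148,  3.3116]), 'opening': np.float64(0.6573)}
```

View pics/c8.png

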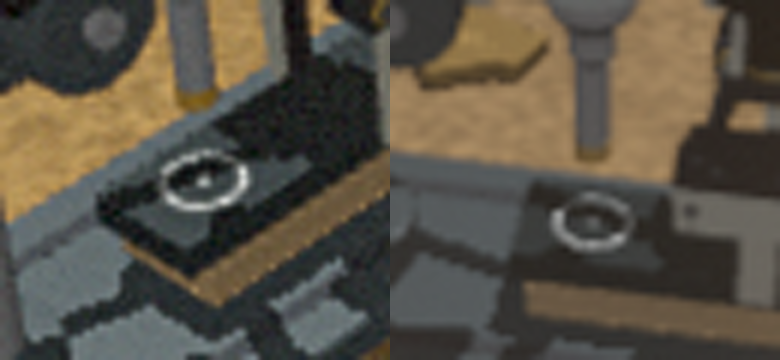

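```bash
python3 - <<'E'
from seg import *
s,d=load('scene'),load('side')
print('ring',P(s,198.7,244.8,z=.0585),P(d,273.2,211.7,z=.0585))
X=cloud(d);
for n,c in(('scene',s),('side',d)):
    p=np.linalg.inv(c['pose'])@[.6405,-.1397,.0585,1]; u=c['K']@p[:3]; print(n,u[:2]/u[2])
rects(s,lo=.05,hi=.066,box=(.4,.8,-.25,0));rects(d,lo=.05,hi=.066,box=(.4,.8,-.25,0))
E
```

```text
ring [ 0.64149827 -0.14047637  0.0585    ] [ 0.64148069 -0.14300261  0.0585    ]
scene [199.16777116 244.72462921]
side [273.36723187 212.41175669]
pix [208. 240.] n 876 ctr [ 598.7 -143.4] size [ 88.5 165.7] ang 80.92 z [0.0543 0.0572 0.0597]
pix [292. 216.] n 813 ctr [ 579. -133.] size [ 81.  201.3] ang 86.84 z [0.0541 0.0594 0.0622]
```

Relative to the bit axis (about .6405, -.140), the ring measures (.6415, -.1405) in the scene camera, (.6415, -.1430) in the side camera and (.640, -.142) from the arm pose. All are well inside 9 mm. The wrist force has turned upward, so it's seated and I'll release it.

>>> step_arm:
  plan:
    - {"dx":0,"dy":0,"dz":0,"yaw":0,"fingers":0.85}
    - {"dx":0,"dy":0,"dz":0,"yaw":0,"fingers":0.85}
    - {"dx":0,"dy":0,"dz":0,"yaw":0,"fingers":0.95}
    - {"dx":0,"dy":0,"dz":0,"yaw":0,"fingers":0.95}
    - {"dx":0,"dy":0,"dz":-0.015,"yaw":0,"fingers":0.95}
    - {"dx":0,"dy":0,"dz":-0.04,"yaw":0,"fingers":0.95}
    - {"dx":0,"dy":0,"dz":-0.06,"yaw":0,"fingers":0.95}
    - {"dx":0,"dy":-0.02,"dz":-0.08,"yaw":0,"fingers":0.8}
    - {"dx":0,"dy":-0.05,"dz":-0.1,"yaw":0,"fingers":0.7}
    - {"dx":0,"dy":-0.05,"dz":-0.1,"yaw":0,"fingers":0.7}
  grip_force: 25

```text
time: 10.77
ee_pos: [0.4985, -0.1355, 0.1509]
eef_rot: [2.275, 2.159, 0.003]
ft_force: [-0.6, 0.5, 0.2]
opening: 0.781
```

```bash
python3 - <<'E'
from seg import *
s=st(); d=save('scene','scene9.png');e=save('side','side9.png');w=save('wrist','wrist9.png');st()
a=cv2.resize(cv2.imread('pics/scene9.png')[95:275,150:285],None,fx=3,fy=3,interpolation=cv2.INTER_CUBIC)
b=cv2.resize(cv2.imread('pics/side9.png')[75:255,225:360],None,fx=3,fy=3,interpolation=cv2.INTER_CUBIC)
cv2.imwrite('pics/c9.png',np.hstack([a,b])[:600,:800])
E
```

```text
{'time': np.float64(10.7667), 'joint_positions': array([-3.6420e-01, -5.9300e-02,  1.8073e+00, -6.0000e-04,  1.3882e+00,
       -1.8826e+00]), 'ee_pos': array([ 0.4985, -0.1355,  0.1509]), 'eef_rot': array([2.2751, 2.1591, 0.0028]), 'ft_force': array([-0.5932,  0.5261,  0.2177]), 'opening': np.float64(0.7809)}
{'time': np.float64(10.9167), 'joint_positions': array([-3.6320e-01, -4.9500e-02,  1.8060e+00,  1.0000e-04,  1.3832e+00,
       -1.8813e+00]), 'ee_pos': array([ 0.4996, -0.1351,  0.1466]), 'eef_rot': array([2.278e+00, 2.161e+00, 1.400e-03]), 'ft_force': array([ 0.4629, -0.0346,  0.3898]), 'opening': np.float64(0.7102)}
```

View pics/c9.png

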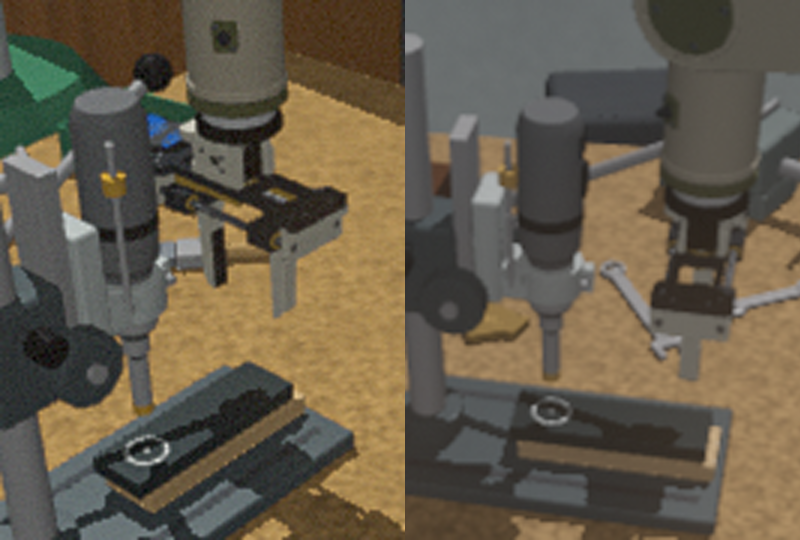

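View pics/wrist9.png

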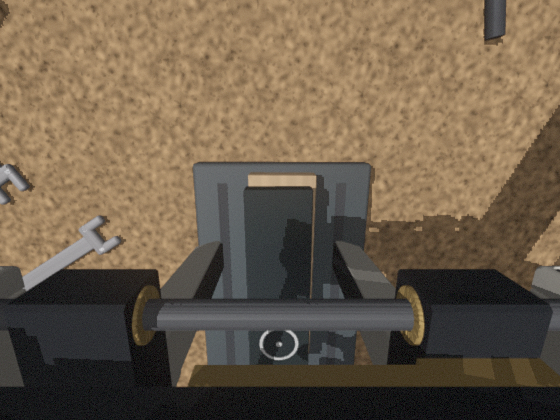

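```bash
python3 - <<'E'
from seg import *
w=load('wrist')
T=np.eye(4);T[:3,:3]=R.from_rotvec([2.2775,2.1605,.0017]).as_matrix();T[:3,3]=[.4993,-.1352,.1475];T=T@w['T_tool_cam']
print('ring',P(w,278.5,344.5,T,z=.0585))
rects(w,T,lo=.052,hi=.065,box=(.35,.8,-.25,0));rects(w,T,lo=.012,hi=.029,box=(.35,.8,-.25,0))
s,d=load('scene'),load('side')
print(P(s,150+147/3-.4,95+450/3-.4,z=.0585),P(d,225+(551-405)/3-.4,75+411/3-.4,z=.0585))
def tri(ps):
    A=np.zeros((3,3));b=np.zeros(3)
    for c,u,v in ps:
        r=c['pose'][:3,:3]@np.linalg.inv(c['K'])@[u,v,1];r/=np.linalg.norm(r);M=np.eye(3)-np.outer(r,r);A+=M;b+=M@c['pose'][:3,3]
    return np.linalg.solve(A,b)
im=cv2.imread('pics/scene0.png')[100:140,185:220];im2=cv2.imread('pics/side0.png')[100:135,315:355]
cv2.imwrite('pics/kn.png',np.hstack([cv2.resize(im,(400,400*40//35),interpolation=0)[:400],cv2.resize(im2,(400,350),interpolation=0)]) if 0 else np.vstack([cv2.resize(cv2.imread('pics/scene9.png')[100:130,180:225],(450,300),interpolation=0),cv2.resize(cv2.imread('pics/side0.png')[100:130,315:360],(450,300),interpolation=0)]))
E
```

```text
ring [ 0.64086216 -0.14229879  0.0585    ]
pix [278. 242.] n 7294 ctr [ 532.4 -137.1] size [ 62.2 109.8] ang 87.08 z [0.0576 0.0585 0.0593]
pix [278. 347.] n 2006 ctr [ 645.  -142.6] size [61.8 43.9] ang 86.35 z [0.0577 0.0586 0.0595]
pix [281. 217.] n 11767 ctr [ 535.3 -134.2] size [180.4 152.3] ang 86.8 z [0.0195 0.0205 0.0215]
pix [227. 347.] n 1455 ctr [ 675.  -205.8] size [52.4 50.3] ang 87.32 z [0.0195 0.0204 0.0212]
pix [332. 347.] n 1569 ctr [681.  -80.4] size [56.8 49.9] ang 85.92 z [0.0195 0.0204 0.0212]
[ 0.64104014 -0.14131286  0.0585    ] [ 0.64134464 -0.14350458  0.0585    ]
```

View pics/kn.png

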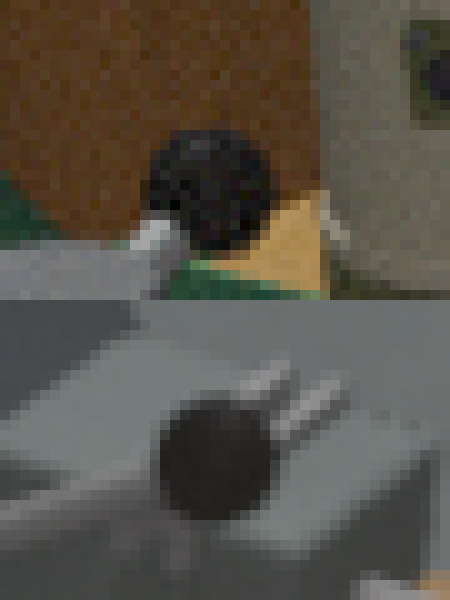

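>>> step_arm:
  plan:
    - {"dx":0,"dy":-0.03,"dz":-0.02,"yaw":0,"fingers":1}
    - {"dx":0,"dy":-0.06,"dz":-0.04,"yaw":0,"fingers":1}
    - {"dx":0,"dy":-0.09,"dz":-0.06,"yaw":0,"fingers":1}
    - {"dx":0,"dy":-0.098,"dz":-0.09,"yaw":0,"fingers":1}
    - {"dx":-0.01,"dy":-0.098,"dz":-0.12,"yaw":0,"fingers":1}
    - {"dx":-0.03,"dy":-0.098,"dz":-0.145,"yaw":0,"fingers":1}
    - {"dx":-0.06,"dy":-0.098,"dz":-0.16,"yaw":0,"fingers":1}
    - {"dx":-0.09,"dy":-0.098,"dz":-0.168,"yaw":0,"fingers":1}
    - {"dx":-0.115,"dy":-0.098,"dz":-0.168,"yaw":0,"fingers":1}
    - {"dx":-0.1314,"dy":-0.098,"dz":-0.168,"yaw":0,"fingers":1}
    - {"dx":-0.1314,"dy":-0.098,"dz":-0.168,"yaw":0,"fingers":1}
    - {"dx":-0.1314,"dy":-0.098,"dz":-0.168,"yaw":0,"fingers":1}

```text
time: 11.92
ee_pos: [0.3944, -0.2613, 0.3126]
eef_rot: [-2.278, -2.159, 0.0]
ft_force: [-0.7, 0.5, 0.1]
opening: 1.0
```

```bash
python3 - <<'E'
from seg import *
s=st(); d=save('scene','scene10.png');e=save('side','side10.png');w=save('wrist','wrist10.png');s=st()
print(R.from_rotvec(s['eef_rot']).as_matrix()[:,0])
def tri(ps):
    A=np.zeros((3,3));b=np.zeros(3)
    for c,u,v in ps:
        r=c['pose'][:3,:3]@np.linalg.inv(c['K'])@[u,v,1];r/=np.linalg.norm(r);M=np.eye(3)-np.outer(r,r);A+=M;b+=M@c['pose'][:3,3]
    return np.linalg.solve(A,b)
print('knob',tri([(d,200.8,118.3),(e,336.2,115.5)]))
a=cv2.resize(cv2.imread('pics/scene10.png')[70:210,150:285],None,fx=3,fy=3,interpolation=cv2.INTER_CUBIC)
b=cv2.resize(cv2.imread('pics/side10.png')[50:190,265:400],None,fx=3,fy=3,interpolation=cv2.INTER_CUBIC)
cv2.imwrite('pics/c10.png',np.hstack([a,b])[:600,:800])
E
```

```text
{'time': np.float64(11.9167), 'joint_positions': array([-6.9390e-01, -2.3310e-01,  1.6699e+00,  3.0000e-04,  1.7077e+00,
       -2.2107e+00]), 'ee_pos': array([ 0.3944, -0.2613,  0.3126]), 'eef_rot': array([-2.2784e+00, -2.1587e+00,  1.0000e-04]), 'ft_force': array([-0.7447,  0.5438,  0.1181]), 'opening': np.float64(1.0004)}
{'time': np.float64(12.0667), 'joint_positions': array([-6.9150e-01, -2.3620e-01,  1.6710e+00,  3.0000e-04,  1.7081e+00,
       -2.2108e+00]), 'ee_pos': array([ 0.3946, -0.26  ,  0.3135]), 'eef_rot': array([-2.2769e+00, -2.1627e+00, -3.0000e-04]), 'ft_force': array([-0.2094,  0.141 ,  0.0119]), 'opening': np.float64(1.0034)}
[0.05138714 0.99867827 0.00103607]
knob [ 0.47614889 -0.26002955  0.33534945]
```

View pics/c10.png

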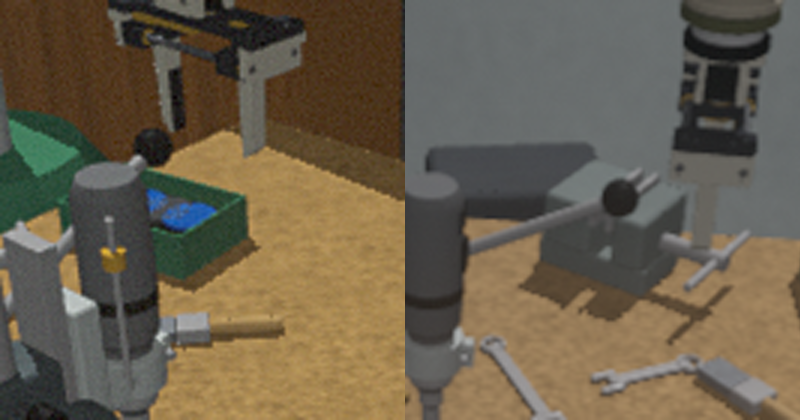

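View pics/wrist10.png

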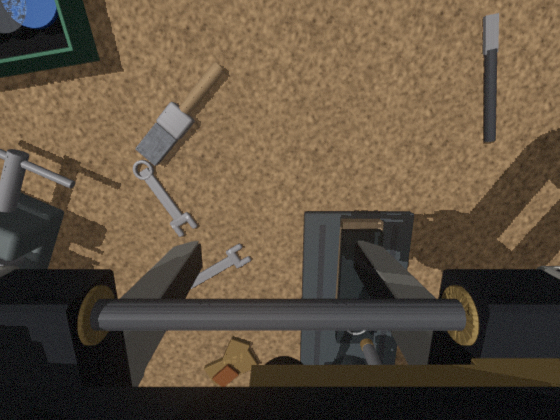

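The knob sits at (617,196) in the side crop, level with the fingers. I'll move forward so the fingers straddle it, then close.

>>> step_arm:
  plan:
    - {"dx":0.001,"dy":0.02,"dz":0,"yaw":0,"fingers":1}
    - {"dx":0.003,"dy":0.045,"dz":0,"yaw":0,"fingers":1}
    - {"dx":0.004,"dy":0.065,"dz":0,"yaw":0,"fingers":1}
    - {"dx":0.004,"dy":0.077,"dz":0,"yaw":0,"fingers":1}
    - {"dx":0.004,"dy":0.081,"dz":0,"yaw":0,"fingers":1}
    - {"dx":0.004,"dy":0.081,"dz":0,"yaw":0,"fingers":1}
    - {"dx":0.004,"dy":0.081,"dz":0,"yaw":0,"fingers":1}
  grip_force: 35

```text
time: 12.65
ee_pos: [0.4752, -0.2606, 0.3141]
eef_rot: [-2.277, -2.163, 0.0]
ft_force: [-0.2, -0.4, -0.3]
opening: 0.998
```

```bash
python3 - <<'E'
from seg import *
e=save('side','side11.png');d=save('scene','scene11.png');s=st()
a=cv2.resize(cv2.imread('pics/scene11.png')[70:210,150:285],None,fx=3,fy=3,interpolation=cv2.INTER_CUBIC)
b=cv2.resize(cv2.imread('pics/side11.png')[50:190,265:400],None,fx=3,fy=3,interpolation=cv2.INTER_CUBIC)
cv2.imwrite('pics/c11.png',np.hstack([a,b])[:600,:800])
E
```

```text
{'time': np.float64(12.75), 'joint_positions': array([-5.9700e-01, -4.7200e-02,  1.4981e+00, -1.0000e-04,  1.6905e+00,
       -2.1156e+00]), 'ee_pos': array([ 0.4749, -0.261 ,  0.3144]), 'eef_rot': array([ 2.2786e+00,  2.1625e+00, -1.0000e-04]), 'ft_force': array([-0.0729, -0.8605,  0.824 ]), 'opening': np.float64(0.9984)}
```

View pics/c11.png

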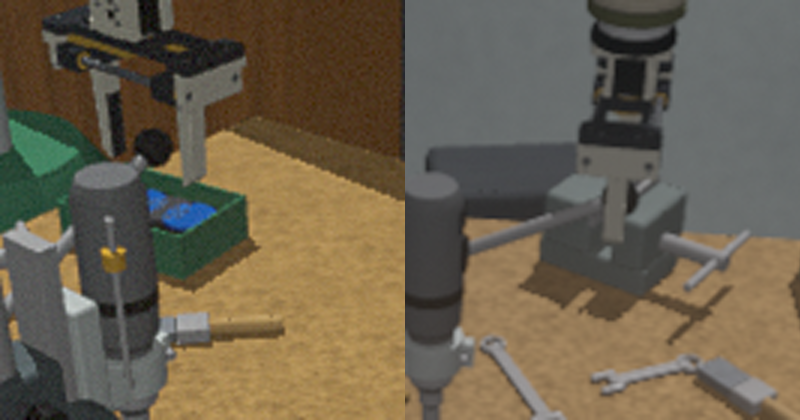

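>>> step_arm:
  plan:
    - {"dx":0,"dy":0,"dz":0,"yaw":0,"fingers":0.2}
    - {"dx":0,"dy":0,"dz":0,"yaw":0,"fingers":0.2}
    - {"dx":0,"dy":0,"dz":0,"yaw":0,"fingers":0.2}
    - {"dx":0,"dy":0,"dz":0,"yaw":0,"fingers":0.2}
    - {"dx":0,"dy":0,"dz":0,"yaw":0,"fingers":0.2}
    - {"dx":0,"dy":0,"dz":0,"yaw":0,"fingers":0.2}
    - {"dx":0,"dy":0,"dz":0,"yaw":0,"fingers":0.2}
    - {"dx":0,"dy":0,"dz":0,"yaw":0,"fingers":0.2}

```text
time: 13.42
ee_pos: [0.4754, -0.2612, 0.3141]
eef_rot: [-2.279, -2.162, 0.0]
ft_force: [0.1, 0.6, -0.1]
opening: 0.476
```

```bash
python3 - <<'E'
from h import *
s=st()
r=.270;a0=np.radians(26)
for th in(0,.1,.2,.3,.4,.5,.6,.7,.75,.8,.81,.83,.85):
    a=a0-th; dxs=-(np.cos(a)-np.cos(a0))*r; dz=(np.sin(a0)-np.sin(a))*r
    print(th,'dy %.4f dz %.4f'%(dxs,dz))
E
```

```text
{'time': np.float64(13.4167), 'joint_positions': array([-0.5969, -0.0454,  1.4969,  0.    ,  1.6903, -2.1154]), 'ee_pos': array([ 0.4754, -0.2612,  0.3141]), 'eef_rot': array([-2.2787, -2.1625,  0.    ]), 'ft_force': array([ 0.0564,  0.6099, -0.1228]), 'opening': np.float64(0.4765)}
0 dy -0.0000 dz 0.0000
0.1 dy -0.0106 dz 0.0248
0.2 dy -0.0187 dz 0.0506
0.3 dy -0.0241 dz 0.0770
0.4 dy -0.0269 dz 0.1038
0.5 dy -0.0270 dz 0.1308
0.6 dy -0.0244 dz 0.1577
0.7 dy -0.0192 dz 0.1842
0.75 dy -0.0156 dz 0.1972
0.8 dy -0.0113 dz 0.2100
0.81 dy -0.0104 dz 0.2125
0.83 dy -0.0084 dz 0.2176
0.85 dy -0.0064 dz 0.2226
```

>>> step_arm:
  plan:
    - {"dx":0,"dy":0,"dz":0,"yaw":0,"fingers":0.2}
    - {"dx":0,"dy":0,"dz":0,"yaw":0,"fingers":0.2}
    - {"dx":0,"dy":0,"dz":0,"yaw":0,"fingers":0.2}
    - {"dx":0,"dy":0,"dz":0,"yaw":0,"fingers":0.2}

```text
time: 13.75
ee_pos: [0.4755, -0.2606, 0.3141]
eef_rot: [-2.278, -2.163, -0.001]
ft_force: [-0.1, 5.6, 0.9]
opening: 0.369
```

>>> step_arm:
  plan:
    - {"dx":0,"dy":-0.0038,"dz":0.0081,"yaw":0,"fingers":0.2}
    - {"dx":0,"dy":-0.0073,"dz":0.0164,"yaw":0,"fingers":0.2}
    - {"dx":0,"dy":-0.0106,"dz":0.0248,"yaw":0,"fingers":0.2}
    - {"dx":0,"dy":-0.0135,"dz":0.0333,"yaw":0,"fingers":0.2}
    - {"dx":0,"dy":-0.0163,"dz":0.0419,"yaw":0,"fingers":0.2}
    - {"dx":0,"dy":-0.0187,"dz":0.0506,"yaw":0,"fingers":0.2}
    - {"dx":0,"dy":-0.0208,"dz":0.0593,"yaw":0,"fingers":0.2}
    - {"dx":0,"dy":-0.0226,"dz":0.0681,"yaw":0,"fingers":0.2}
    - {"dx":0,"dy":-0.0241,"dz":0.077,"yaw":0,"fingers":0.2}
    - {"dx":0,"dy":-0.0253,"dz":0.0859,"yaw":0,"fingers":0.2}
    - {"dx":0,"dy":-0.0263,"dz":0.0948,"yaw":0,"fingers":0.2}
    - {"dx":0,"dy":-0.0269,"dz":0.1038,"yaw":0,"fingers":0.2}

```text
time: 14.75
ee_pos: [0.4489, -0.2592, 0.2112]
eef_rot: [2.278, 2.163, 0.002]
ft_force: [-1.3, 8.1, 7.6]
opening: 0.373
```

```bash
python3 - <<'E'
from seg import *
s=st();e=save('side','side12.png');d=save('scene','scene12.png')
a=cv2.resize(cv2.imread('pics/scene12.png')[100:270,150:285],None,fx=3,fy=3,interpolation=cv2.INTER_CUBIC)
b=cv2.resize(cv2.imread('pics/side12.png')[70:240,240:375],None,fx=3,fy=3,interpolation=cv2.INTER_CUBIC)
cv2.imwrite('pics/c12.png',np.hstack([a,b])[:600,:800])
E
```

```text
{'time': np.float64(14.75), 'joint_positions': array([-6.2340e-01, -8.9100e-02,  1.7243e+00,  1.1000e-03,  1.5056e+00,
       -2.1425e+00]), 'ee_pos': array([ 0.4489, -0.2592,  0.2112]), 'eef_rot': array([2.2778e+00, 2.1628e+00, 2.0000e-03]), 'ft_force': array([-1.3434,  8.0712,  7.5523]), 'opening': np.float64(0.3733)}
```

View pics/c12.png

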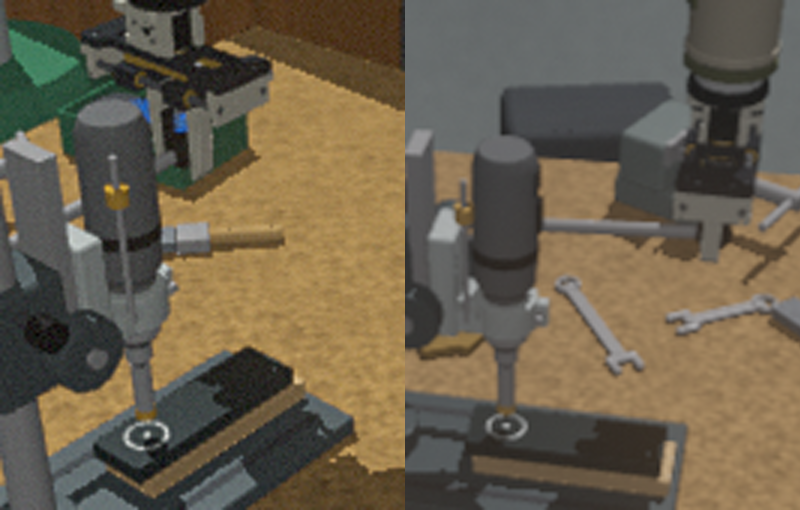

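>>> step_arm:
  plan:
    - {"dx":0,"dy":-0.0004,"dz":0.009,"yaw":0,"fingers":0.2}
    - {"dx":0.0005,"dy":-0.0004,"dz":0.018,"yaw":0,"fingers":0.2}
    - {"dx":0.001,"dy":-0.0001,"dz":0.027,"yaw":0,"fingers":0.2}
    - {"dx":0.001,"dy":0.0004,"dz":0.036,"yaw":0,"fingers":0.2}
    - {"dx":0.001,"dy":0.0013,"dz":0.045,"yaw":0,"fingers":0.2}
    - {"dx":0.001,"dy":0.0025,"dz":0.0539,"yaw":0,"fingers":0.2}
    - {"dx":0.001,"dy":0.0039,"dz":0.0628,"yaw":0,"fingers":0.2}
    - {"dx":0.001,"dy":0.0056,"dz":0.0717,"yaw":0,"fingers":0.2}
    - {"dx":0.001,"dy":0.0077,"dz":0.0804,"yaw":0,"fingers":0.2}
    - {"dx":0.001,"dy":0.01,"dz":0.089,"yaw":0,"fingers":0.2}
    - {"dx":0.001,"dy":0.0121,"dz":0.096,"yaw":0,"fingers":0.2}
    - {"dx":0.001,"dy":0.0121,"dz":0.096,"yaw":0,"fingers":0.2}

```text
time: 15.85
ee_pos: [0.4612, -0.2598, 0.1143]
eef_rot: [2.278, 2.162, -0.0]
ft_force: [-2.3, 3.3, 8.8]
opening: 0.372
```

```bash
python3 - <<'E'
from seg import *
s=st();e=save('side','side13.png');d=save('scene','scene13.png');st()
a=cv2.resize(cv2.imread('pics/scene13.png')[205:275,165:230],None,fx=6,fy=6,interpolation=cv2.INTER_CUBIC)
b=cv2.resize(cv2.imread('pics/side13.png')[165:235,240:305],None,fx=6,fy=6,interpolation=cv2.INTER_CUBIC)
cv2.imwrite('pics/c13.png',np.hstack([a,b])[:600,:800])
E
```

```text
{'time': np.float64(15.85), 'joint_positions': array([-6.0970e-01,  1.3600e-02,  1.8049e+00, -3.0000e-04,  1.3221e+00,
       -2.1282e+00]), 'ee_pos': array([ 0.4612, -0.2598,  0.1143]), 'eef_rot': array([ 2.2779e+00,  2.1619e+00, -1.0000e-04]), 'ft_force': array([-2.3435,  3.3336,  8.7733]), 'opening': np.float64(0.3716)}
{'time': np.float64(15.95), 'joint_positions': array([-6.0990e-01,  1.2500e-02,  1.8043e+00, -4.0000e-04,  1.3240e+00,
       -2.1284e+00]), 'ee_pos': array([ 0.4609, -0.2598,  0.1152]), 'eef_rot': array([ 2.2780e+00,  2.1621e+00, -4.0000e-04]), 'ft_force': array([-3.799 ,  2.6671,  8.5989]), 'opening': np.float64(0.3731)}
```

View pics/c13.png

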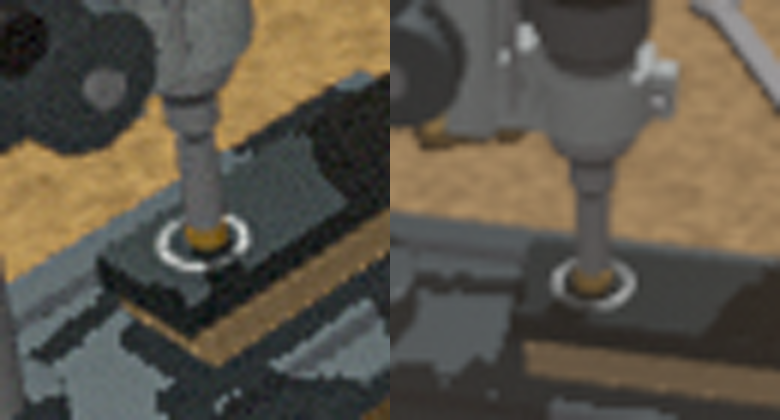

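View pics/side13.png

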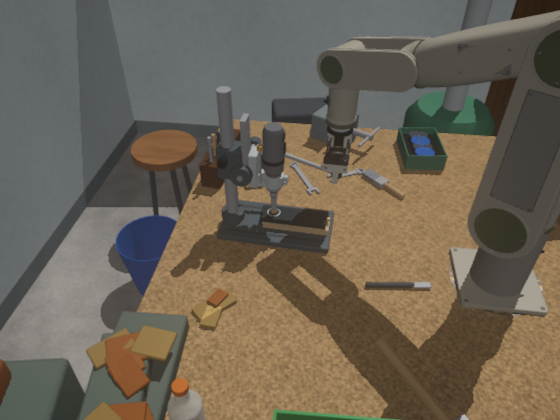

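>>> step_arm:
  plan:
    - {"dx":0,"dy":0.0008,"dz":0.0025,"yaw":0,"fingers":0.2}
    - {"dx":0,"dy":0.0017,"dz":0.005,"yaw":0,"fingers":0.2}
    - {"dx":0,"dy":0.0025,"dz":0.0075,"yaw":0,"fingers":0.2}
    - {"dx":0,"dy":0.0034,"dz":0.01,"yaw":0,"fingers":0.2}
    - {"dx":0,"dy":0.0042,"dz":0.012,"yaw":0,"fingers":0.2}
    - {"dx":0,"dy":0.005,"dz":0.014,"yaw":0,"fingers":0.2}
    - {"dx":0,"dy":0.0055,"dz":0.0155,"yaw":0,"fingers":0.2}
    - {"dx":0,"dy":0.006,"dz":0.017,"yaw":0,"fingers":0.2}
    - {"dx":0,"dy":0.006,"dz":0.017,"yaw":0,"fingers":0.2}
    - {"dx":0,"dy":0.006,"dz":0.017,"yaw":0,"fingers":0.2}

```text
time: 16.78
ee_pos: [0.4669, -0.2601, 0.0984]
eef_rot: [2.278, 2.162, -0.0]
ft_force: [-4.3, 3.9, 8.7]
opening: 0.373
```

```bash
python3 - <<'E'
from seg import *
s=st();e=save('side','side14.png');d=save('scene','scene14.png');st()
a=cv2.resize(cv2.imread('pics/scene14.png')[205:275,165:230],None,fx=6,fy=6,interpolation=cv2.INTER_CUBIC)
b=cv2.resize(cv2.imread('pics/side14.png')[165:235,240:305],None,fx=6,fy=6,interpolation=cv2.INTER_CUBIC)
cv2.imwrite('pics/c14.png',np.hstack([a,b])[:600,:800])
E
```

```text
{'time': np.float64(16.7833), 'joint_positions': array([-6.0400e-01,  4.4400e-02,  1.8042e+00, -4.0000e-04,  1.2922e+00,
       -2.1224e+00]), 'ee_pos': array([ 0.4669, -0.2601,  0.0984]), 'eef_rot': array([ 2.2781e+00,  2.1620e+00, -4.0000e-04]), 'ft_force': array([-4.3455,  3.8795,  8.6675]), 'opening': np.float64(0.3734)}
{'time': np.float64(16.8833), 'joint_positions': array([-6.0400e-01,  4.4300e-02,  1.8042e+00, -4.0000e-04,  1.2923e+00,
       -2.1224e+00]), 'ee_pos': array([ 0.4668, -0.2601,  0.0984]), 'eef_rot': array([ 2.2781e+00,  2.1620e+00, -4.0000e-04]), 'ft_force': array([-3.3306,  3.0271,  9.0509]), 'opening': np.float64(0.3726)}
```

View pics/c14.png

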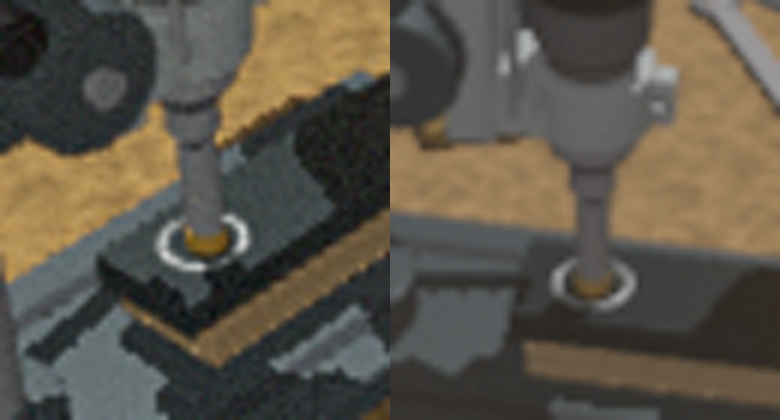

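>>> step_arm:
  plan:
    - {"dx":0,"dy":0.0005,"dz":0.0012,"yaw":0,"fingers":0.2}
    - {"dx":0,"dy":0.001,"dz":0.0025,"yaw":0,"fingers":0.2}
    - {"dx":0,"dy":0.0015,"dz":0.0037,"yaw":0,"fingers":0.2}
    - {"dx":0,"dy":0.002,"dz":0.005,"yaw":0,"fingers":0.2}
    - {"dx":0,"dy":0.002,"dz":0.005,"yaw":0,"fingers":0.2}
    - {"dx":0,"dy":0.002,"dz":0.005,"yaw":0,"fingers":0.2}

```text
time: 17.38
ee_pos: [0.4688, -0.2602, 0.0937]
eef_rot: [2.278, 2.162, -0.001]
ft_force: [-5.8, 3.6, 11.7]
opening: 0.375
```

```bash
python3 - <<'E'
from seg import *
s=st();e=save('side','side15.png');d=save('scene','scene15.png');st();cams.get_image('wrist');st()
A,B=load('side'),load('scene')
# carriage descent: mean shift of the carriage/grinder via phase correlation vs previous pictures
for n,box in(('side',(120,190,245,295)),('scene',(110,215,165,215))):
    y0,y1,x0,x1=box
    g=[cv2.cvtColor(cv2.imread(f'pics/{n}{k}.png'),cv2.COLOR_BGR2GRAY)[y0:y1,x0:x1].astype(np.float32) for k in(13,14,15)]
    print(n,[np.round(cv2.phaseCorrelate(g[i],g[i+1],cv2.createHanningWindow((x1-x0,y1-y0),cv2.CV_32F)),2) if 0 else cv2.phaseCorrelate(g[i],g[i+1])[0] for i in(0,1)])
E
```

```text
{'time': np.float64(17.3833), 'joint_positions': array([-6.0200e-01,  5.4400e-02,  1.8030e+00, -6.0000e-04,  1.2836e+00,
       -2.1204e+00]), 'ee_pos': array([ 0.4688, -0.2602,  0.0937]), 'eef_rot': array([ 2.2781e+00,  2.1622e+00, -6.0000e-04]), 'ft_force': array([-5.804 ,  3.6247, 11.7377]), 'opening': np.float64(0.3745)}
{'time': np.float64(17.4833), 'joint_positions': array([-6.0210e-01,  5.4300e-02,  1.8030e+00, -6.0000e-04,  1.2836e+00,
       -2.1204e+00]), 'ee_pos': array([ 0.4688, -0.2603,  0.0937]), 'eef_rot': array([ 2.2782e+00,  2.1621e+00, -6.0000e-04]), 'ft_force': array([-5.5465,  3.8451, 12.5259]), 'opening': np.float64(0.3692)}
{'time': np.float64(17.5333), 'joint_positions': array([-6.0210e-01,  5.4300e-02,  1.8030e+00, -5.0000e-04,  1.2836e+00,
       -2.1204e+00]), 'ee_pos': array([ 0.4687, -0.2602,  0.0937]), 'eef_rot': array([ 2.2783e+00,  2.1621e+00, -6.0000e-04]), 'ft_force': array([-5.4699,  4.3163, 11.5039]), 'opening': np.float64(0.3723)}
side [(0.016813628650595547, 0.30879490557284583), (0.011686213005244639, 0.163076889811272)]
scene [(0.3822724901742234, 0.36913119406184336), (-0.22744562093640042, 0.7563868426694853)]
```

The knob force rose from about 8.8 to 12 N, so the bit is resting on the stone with roughly 10–15 N. I'll hold for just over a second.

>>> step_arm:
  plan:
    - {"dx":0,"dy":0,"dz":0,"yaw":0,"fingers":0.2}
    - {"dx":0,"dy":0,"dz":0,"yaw":0,"fingers":0.2}
    - {"dx":0,"dy":0,"dz":0,"yaw":0,"fingers":0.2}
    - {"dx":0,"dy":0,"dz":0,"yaw":0,"fingers":0.2}
    - {"dx":0,"dy":0,"dz":0,"yaw":0,"fingers":0.2}
    - {"dx":0,"dy":0,"dz":0,"yaw":0,"fingers":0.2}
    - {"dx":0,"dy":0,"dz":0,"yaw":0,"fingers":0.2}
    - {"dx":0,"dy":0,"dz":0,"yaw":0,"fingers":0.2}
    - {"dx":0,"dy":0,"dz":0,"yaw":0,"fingers":0.2}
    - {"dx":0,"dy":0,"dz":0,"yaw":0,"fingers":0.2}
    - {"dx":0,"dy":0,"dz":0,"yaw":0,"fingers":0.2}
    - {"dx":0,"dy":0,"dz":0,"yaw":0,"fingers":0.2}

```text
time: 18.53
ee_pos: [0.4687, -0.2603, 0.0937]
eef_rot: [2.278, 2.162, -0.001]
ft_force: [-6.2, 3.5, 12.3]
opening: 0.373
```

```bash
python3 - <<'E'
from seg import *
s=st();e=save('side','side16.png');d=save('scene','scene16.png')
a=cv2.resize(cv2.imread('pics/scene16.png')[205:275,165:230],None,fx=6,fy=6,interpolation=cv2.INTER_CUBIC)
b=cv2.resize(cv2.imread('pics/side16.png')[165:235,240:305],None,fx=6,fy=6,interpolation=cv2.INTER_CUBIC)
cv2.imwrite('pics/c16.png',np.hstack([a,b])[:600,:800])
r=.27;a0=np.radians(26)
# up path from th=.84 rel, 12 rows/s at .28 rad/s
f=lambda t:np.array([-(np.cos(a0-t)-np.cos(a0))*r,(np.sin(a0)-np.sin(a0-t))*r])
for k0 in range(3):
    b=.84-.28*k0
    print([tuple(np.round(f(b-.28*(i+1)/12)-f(b),4)) for i in range(12)])
E
```

```text
{'time': np.float64(18.5333), 'joint_positions': array([-6.0210e-01,  5.4200e-02,  1.8030e+00, -6.0000e-04,  1.2836e+00,
       -2.1205e+00]), 'ee_pos': array([ 0.4687, -0.2603,  0.0937]), 'eef_rot': array([ 2.2782e+00,  2.1621e+00, -6.0000e-04]), 'ft_force': array([-6.1928,  3.474 , 12.2587]), 'opening': np.float64(0.3731)}
[(np.float64(-0.0023), np.float64(-0.0059)), (np.float64(-0.0045), np.float64(-0.0118)), (np.float64(-0.0065), np.float64(-0.0177)), (np.float64(-0.0084), np.float64(-0.0238)), (np.float64(-0.0101), np.float64(-0.0298)), (np.float64(-0.0117), np.float64(-0.0359)), (np.float64(-0.0132), np.float64(-0.042)), (np.float64(-0.0145), np.float64(-0.0482)), (np.float64(-0.0157), np.float64(-0.0544)), (np.float64(-0.0167), np.float64(-0.0606)), (np.float64(-0.0176), np.float64(-0.0668)), (np.float64(-0.0184), np.float64(-0.0731))]
[(np.float64(-0.0006), np.float64(-0.0063)), (np.float64(-0.001), np.float64(-0.0126)), (np.float64(-0.0013), np.float64(-0.0188)), (np.float64(-0.0015), np.float64(-0.0251)), (np.float64(-0.0015), np.float64(-0.0314)), (np.float64(-0.0014), np.float64(-0.0377)), (np.float64(-0.0011), np.float64(-0.044)), (np.float64(-0.0006), np.float64(-0.0503)), (np.float64(-0.0001), np.float64(-0.0566)), (np.float64(0.0007), np.float64(-0.0629)), (np.float64(0.0015), np.float64(-0.0691)), (np.float64(0.0025), np.float64(-0.0753))]
[(np.float64(0.0012), np.float64(-0.0062)), (np.float64(0.0025), np.float64(-0.0124)), (np.float64(0.0039), np.float64(-0.0185)), (np.float64(0.0055), np.float64(-0.0246)), (np.float64(0.0072), np.float64(-0.0306)), (np.float64(0.0091), np.float64(-0.0367)), (np.float64(0.0111), np.float64(-0.0426)), (np.float64(0.0133), np.float64(-0.0485)), (np.float64(0.0156), np.float64(-0.0544)), (np.float64(0.018), np.float64(-0.0602)), (np.float64(0.0206), np.float64(-0.066)), (np.float64(0.0233), np.float64(-0.0717))]
```

View pics/c16.png

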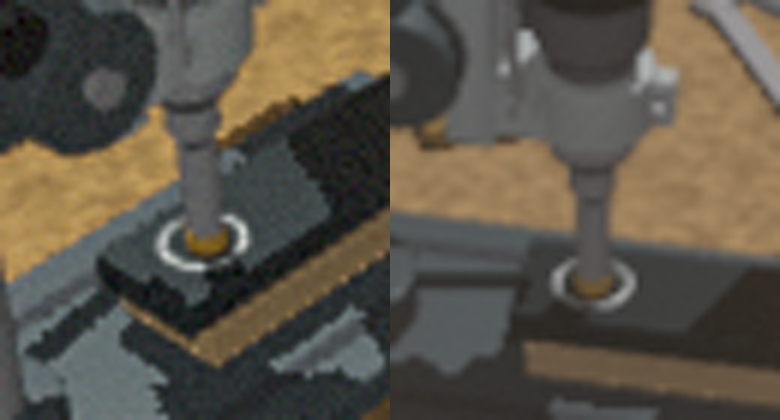

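The bit rests inside the ring (crop (207,242) scene, (592,285) side), and the knob force held at 12 N for a second. I'll ease the lever back up.

>>> step_arm:
  plan:
    - {"dx":0,"dy":-0.0023,"dz":-0.0059,"yaw":0,"fingers":0.2}
    - {"dx":0,"dy":-0.0045,"dz":-0.0118,"yaw":0,"fingers":0.2}
    - {"dx":0,"dy":-0.0065,"dz":-0.0177,"yaw":0,"fingers":0.2}
    - {"dx":0,"dy":-0.0084,"dz":-0.0238,"yaw":0,"fingers":0.2}
    - {"dx":0,"dy":-0.0101,"dz":-0.0298,"yaw":0,"fingers":0.2}
    - {"dx":0,"dy":-0.0117,"dz":-0.0359,"yaw":0,"fingers":0.2}
    - {"dx":0,"dy":-0.0132,"dz":-0.042,"yaw":0,"fingers":0.2}
    - {"dx":0,"dy":-0.0145,"dz":-0.0482,"yaw":0,"fingers":0.2}
    - {"dx":0,"dy":-0.0157,"dz":-0.0544,"yaw":0,"fingers":0.2}
    - {"dx":0,"dy":-0.0167,"dz":-0.0606,"yaw":0,"fingers":0.2}
    - {"dx":0,"dy":-0.0176,"dz":-0.0668,"yaw":0,"fingers":0.2}
    - {"dx":0,"dy":-0.0184,"dz":-0.0731,"yaw":0,"fingers":0.2}

```text
time: 19.63
ee_pos: [0.4515, -0.2593, 0.1674]
eef_rot: [2.276, 2.161, 0.002]
ft_force: [2.7, 3.9, 7.3]
opening: 0.371
```

>>> step_arm:
  plan:
    - {"dx":0,"dy":-0.0006,"dz":-0.0063,"yaw":0,"fingers":0.2}
    - {"dx":0,"dy":-0.001,"dz":-0.0126,"yaw":0,"fingers":0.2}
    - {"dx":0,"dy":-0.0013,"dz":-0.0188,"yaw":0,"fingers":0.2}
    - {"dx":0,"dy":-0.0015,"dz":-0.0251,"yaw":0,"fingers":0.2}
    - {"dx":0,"dy":-0.0015,"dz":-0.0314,"yaw":0,"fingers":0.2}
    - {"dx":0,"dy":-0.0014,"dz":-0.0377,"yaw":0,"fingers":0.2}
    - {"dx":0,"dy":-0.0011,"dz":-0.044,"yaw":0,"fingers":0.2}
    - {"dx":0,"dy":-0.0006,"dz":-0.0503,"yaw":0,"fingers":0.2}
    - {"dx":0,"dy":-0.0001,"dz":-0.0566,"yaw":0,"fingers":0.2}
    - {"dx":0,"dy":0.0007,"dz":-0.0629,"yaw":0,"fingers":0.2}
    - {"dx":0,"dy":0.0015,"dz":-0.0691,"yaw":0,"fingers":0.2}
    - {"dx":0,"dy":0.0025,"dz":-0.0753,"yaw":0,"fingers":0.2}

```text
time: 20.63
ee_pos: [0.4546, -0.2594, 0.2428]
eef_rot: [2.275, 2.16, 0.003]
ft_force: [6.1, 2.4, 4.7]
opening: 0.375
```

>>> step_arm:
  plan:
    - {"dx":0,"dy":0.0012,"dz":-0.0062,"yaw":0,"fingers":0.2}
    - {"dx":0,"dy":0.0025,"dz":-0.0124,"yaw":0,"fingers":0.2}
    - {"dx":0,"dy":0.0039,"dz":-0.0185,"yaw":0,"fingers":0.2}
    - {"dx":0,"dy":0.0055,"dz":-0.0246,"yaw":0,"fingers":0.2}
    - {"dx":0,"dy":0.0072,"dz":-0.0306,"yaw":0,"fingers":0.2}
    - {"dx":0,"dy":0.0091,"dz":-0.0367,"yaw":0,"fingers":0.2}
    - {"dx":0,"dy":0.0111,"dz":-0.0426,"yaw":0,"fingers":0.2}
    - {"dx":0,"dy":0.0133,"dz":-0.0485,"yaw":0,"fingers":0.2}
    - {"dx":0,"dy":0.0156,"dz":-0.0544,"yaw":0,"fingers":0.2}
    - {"dx":0,"dy":0.018,"dz":-0.0602,"yaw":0,"fingers":0.2}
    - {"dx":0,"dy":0.0206,"dz":-0.066,"yaw":0,"fingers":0.2}
    - {"dx":0,"dy":0.0225,"dz":-0.07,"yaw":0,"fingers":0.2}

```text
time: 21.63
ee_pos: [0.4751, -0.2604, 0.3092]
eef_rot: [-2.278, -2.161, 0.002]
ft_force: [1.8, -4.6, -23.2]
opening: 0.374
```

```bash
python3 - <<'E'
from seg import *
s=st();e=save('side','side17.png');d=save('scene','scene17.png');st()
a=cv2.resize(cv2.imread('pics/scene17.png')[95:275,150:285],None,fx=3,fy=3,interpolation=cv2.INTER_CUBIC)
b=cv2.resize(cv2.imread('pics/side17.png')[75:255,225:360],None,fx=3,fy=3,interpolation=cv2.INTER_CUBIC)
cv2.imwrite('pics/c17.png',np.hstack([a,b])[:600,:800])
E
```

```text
{'time': np.float64(21.6333), 'joint_positions': array([-5.9550e-01, -4.5500e-02,  1.5057e+00, -8.0000e-04,  1.6830e+00,
       -2.1138e+00]), 'ee_pos': array([ 0.4751, -0.2604,  0.3092]), 'eef_rot': array([-2.2780e+00, -2.1613e+00,  1.8000e-03]), 'ft_force': array([  1.8216,  -4.6071, -23.2497]), 'opening': np.float64(0.3743)}
{'time': np.float64(21.7333), 'joint_positions': array([-5.9570e-01, -4.5200e-02,  1.5059e+00, -7.0000e-04,  1.6830e+00,
       -2.1139e+00]), 'ee_pos': array([ 0.475 , -0.2604,  0.3089]), 'eef_rot': array([-2.2777e+00, -2.1608e+00,  1.8000e-03]), 'ft_force': array([  3.456 ,  -2.6686, -11.2871]), 'opening': np.float64(0.3704)}
```

View pics/c17.png

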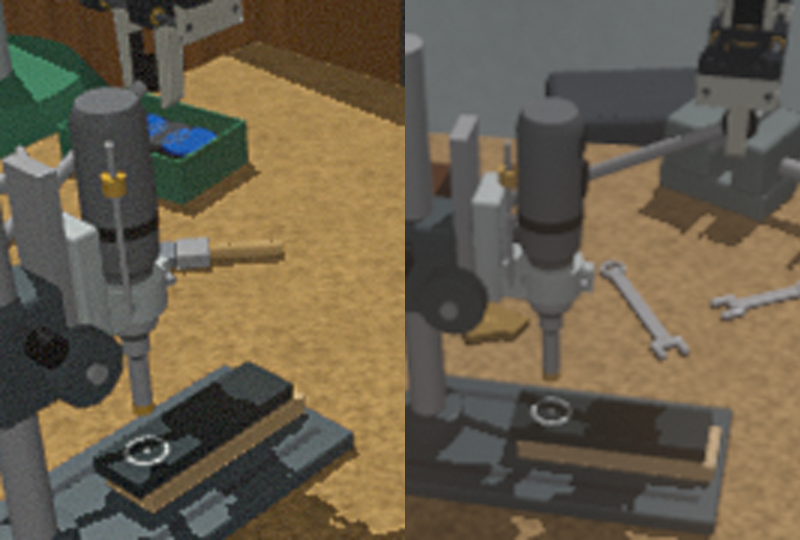

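The bit is back at its top height, matching the earlier picture, and the lever is against its stop: wrist force is downward, -11 N. I'll take a little load off, open and back out.

>>> step_arm:
  plan:
    - {"dx":0,"dy":0,"dz":0.001,"yaw":0,"fingers":0.2}
    - {"dx":0,"dy":0,"dz":0.001,"yaw":0,"fingers":0.45}
    - {"dx":0,"dy":0,"dz":0.001,"yaw":0,"fingers":0.7}
    - {"dx":0,"dy":0,"dz":0.001,"yaw":0,"fingers":1}
    - {"dx":0,"dy":0,"dz":0.001,"yaw":0,"fingers":1}
    - {"dx":0,"dy":0,"dz":0.001,"yaw":0,"fingers":1}
    - {"dx":0,"dy":0,"dz":0.001,"yaw":0,"fingers":1}
    - {"dx":0,"dy":-0.03,"dz":0.001,"yaw":0,"fingers":1}
    - {"dx":0,"dy":-0.06,"dz":0.001,"yaw":0,"fingers":1}
    - {"dx":0,"dy":-0.08,"dz":0.001,"yaw":0,"fingers":1}
    - {"dx":0,"dy":-0.08,"dz":0.001,"yaw":0,"fingers":1}
    - {"dx":0,"dy":-0.08,"dz":0.001,"yaw":0,"fingers":1}

```text
time: 22.73
ee_pos: [0.395, -0.2562, 0.3103]
eef_rot: [2.279, 2.16, 0.0]
ft_force: [-0.6, -0.1, -0.3]
opening: 0.999
```

```bash
python3 - <<'E'
from seg import *
s=st();e=save('side','side18.png');d=save('scene','scene18.png');st()
for n in('scene','side'):
    g=[cv2.imread(f'pics/{n}{k}.png').astype(int) for k in(9,18)]
    b=(100,240,150,230) if n=='scene' else (80,230,225,300)
    print(n,'diff frac',(abs(g[0]-g[1]).max(2)[b[0]:b[1],b[2]:b[3]]>40).mean())
a=cv2.resize(cv2.imread('pics/scene18.png')[95:275,150:285],None,fx=3,fy=3,interpolation=cv2.INTER_CUBIC)
b=cv2.resize(cv2.imread('pics/side18.png')[75:255,225:360],None,fx=3,fy=3,interpolation=cv2.INTER_CUBIC)
cv2.imwrite('pics/c18.png',np.hstack([a,b])[:600,:800])
E
```

```text
{'time': np.float64(22.7333), 'joint_positions': array([-6.8440e-01, -2.4420e-01,  1.6834e+00,  1.0000e-04,  1.7008e+00,
       -2.2016e+00]), 'ee_pos': array([ 0.395 , -0.2562,  0.3103]), 'eef_rot': array([2.2790e+00, 2.1601e+00, 5.0000e-04]), 'ft_force': array([-0.647 , -0.1353, -0.3406]), 'opening': np.float64(0.9993)}
{'time': np.float64(22.8333), 'joint_positions': array([-6.8320e-01, -2.4170e-01,  1.6819e+00,  2.0000e-04,  1.7006e+00,
       -2.2015e+00]), 'ee_pos': array([ 0.3959, -0.2561,  0.31  ]), 'eef_rot': array([2.2784e+00, 2.1619e+00, 5.0000e-04]), 'ft_force': array([0.0427, 0.4953, 0.2165]), 'opening': np.float64(1.0026)}
scene diff frac 0.11303571428571428
side diff frac 0.0
```

View pics/c18.png

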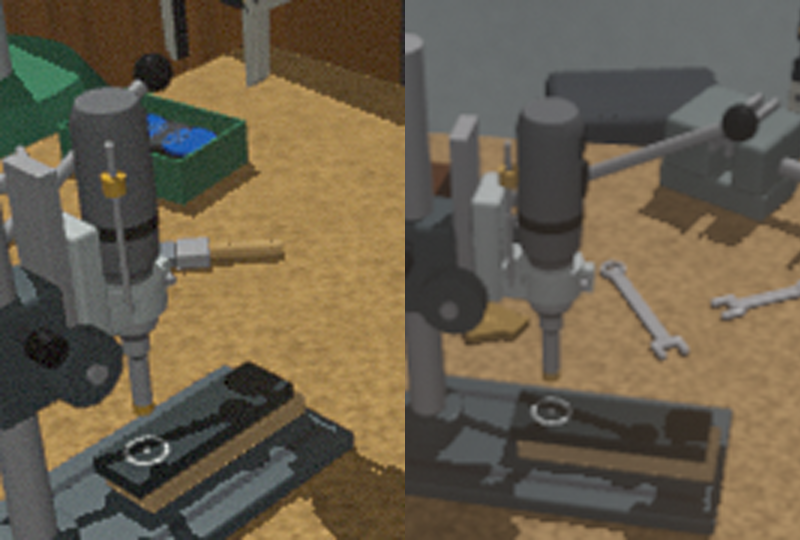

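The pictures show the lever fully up and free: knob at (740,122) in the side crop, and the side view around the carriage matches the one from before the pull. The plaque is flat on the board with the ring under the bit, and the open gripper is clear. I'll hand the job in.

```bash
python3 -c "
from h import *
print(manip.job_done()); st()"
```

```text
the job is handed in; nothing more can be done
None
the job is handed in; nothing more can be done
```

I set the board and plaque up under the bit, rested the bit on the stone inside the ring, eased the lever back up and handed the job in at about 23 s of the 72 s allowed.

- **Board:** it lies flat on the stand's table. Its centre is about 72 mm in front of the bit's axis, so the bit is inside the board's edges.
- **Plaque:** it was set down gently on the board. The ring measured within about 2–3 mm of the bit's axis by the scene and wrist cameras and by arm position; the limit is 9 mm. The side camera's reading of the bit was a few mm off the others.
- **Bit on the stone:** knob force rose from about 8.8 to 12 N at contact, which I estimate as about 14 N on the bit. I held it steady for just over a second. The contact force is worked out from the knob, not measured directly.
- **Lever:** I eased it up at about 0.28 rad/s, by the arm's commanded path. The knob had slipped about 5 mm in the grip, so the gripper pulled up on the stop with up to 23 N at the top before I eased it off and let go.
- **Last check:** the final pictures show the lever fully up, the plaque flat with the ring under the bit, and the open gripper clear. The wrist force read near zero.

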